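Find the orifice cones and set them out for inspection

TASK

One to three brass cones are hidden in the four lidded tubs: open the tubs one at a time to find them and stand every cone upright in the lighted inspection tray, leaving the blue stopper in its tub; put each lid properly back on its own tub before opening the next tub, so that never more than one tub is open. When all the cones are in the tray and all four tubs are closed, slide the dimmer's grip up to the yellow line (its middle within 5 mm). Leave the bottle, the jar and the screwdriver alone.

Things in the scene. Friction and masses are not known exactly. Their poses are not given: they have to be found in the camera images.
- rack: fixed square steel plate 340 x 340 mm, 4 mm thick, on which the four tubs stand 160 mm apart in two rows of two; origin at the centre of its underside
- tub_a_rim (a point): centre of the mouth of a white round tub (fixed, all four alike): outside 114 mm across, inside 108 mm, 66 mm high; its inner floor lies 61 mm below this point, which is 70 mm above the bench; z up. It holds one brass cone, the blue stopper or nothing, hidden while the lid is on
- tub_b_rim (a point): centre of the mouth of a white round tub (fixed, all four alike): outside 114 mm across, inside 108 mm, 66 mm high; its inner floor lies 61 mm below this point, which is 70 mm above the bench; z up. It holds one brass cone, the blue stopper or nothing, hidden while the lid is on
- tub_c_rim (a point): centre of the mouth of a white round tub (fixed, all four alike): outside 114 mm across, inside 108 mm, 66 mm high; its inner floor lies 61 mm below this point, which is 70 mm above the bench; z up. It holds one brass cone, the blue stopper or nothing, hidden while the lid is on
- tub_d_rim (a point): centre of the mouth of a white round tub (fixed, all four alike): outside 114 mm across, inside 108 mm, 66 mm high; its inner floor lies 61 mm below this point, which is 70 mm above the bench; z up. It holds one brass cone, the blue stopper or nothing, hidden while the lid is on
- lid_a_knob (a point): centre of the blue knob of the loose grey lid of tub_a (0.14 kg, all alike): plate 120 mm across, 4 mm thick; knob 26 mm across, 30 mm tall, this point 15 mm above the plate. Below the plate a spigot 98 mm across, 5 mm deep, enters the tub with 5 mm play each side. Seated, this point is 19 mm above the tub rim; lying on a flat surface, 24 mm above that surface; z up along the knob
- lid_b_knob (a point): centre of the blue knob of the loose grey lid of tub_b (0.14 kg, all alike): plate 120 mm across, 4 mm thick; knob 26 mm across, 30 mm tall, this point 15 mm above the plate. Below the plate a spigot 98 mm across, 5 mm deep, enters the tub with 5 mm play each side. Seated, this point is 19 mm above the tub rim; lying on a flat surface, 24 mm above that surface; z up along the knob
- lid_c_knob (a point): centre of the blue knob of the loose grey lid of tub_c (0.14 kg, all alike): plate 120 mm across, 4 mm thick; knob 26 mm across, 30 mm tall, this point 15 mm above the plate. Below the plate a spigot 98 mm across, 5 mm deep, enters the tub with 5 mm play each side. Seated, this point is 19 mm above the tub rim; lying on a flat surface, 24 mm above that surface; z up along the knob
- lid_d_knob (a point): centre of the blue knob of the loose grey lid of tub_d (0.14 kg, all alike): plate 120 mm across, 4 mm thick; knob 26 mm across, 30 mm tall, this point 15 mm above the plate. Below the plate a spigot 98 mm across, 5 mm deep, enters the tub with 5 mm play each side. Seated, this point is 19 mm above the tub rim; lying on a flat surface, 24 mm above that surface; z up along the knob
- cone_a_mid (a point): centre, half-way up, of a brass orifice cone 55 mm tall, 0.16 kg: flange 48 mm across and 10 mm high at the foot, tapering until 20 mm up to a neck 20 mm across that goes on to the top; stands on its flange, z up; starts upright in a tub within 10 mm of its middle. One to three cones are there; an absent one has no pose
- cone_b_mid (a point): centre, half-way up, of a brass orifice cone 55 mm tall, 0.16 kg: flange 48 mm across and 10 mm high at the foot, tapering until 20 mm up to a neck 20 mm across that goes on to the top; stands on its flange, z up; starts upright in a tub within 10 mm of its middle. One to three cones are there; an absent one has no pose
- cone_c_mid (a point): centre, half-way up, of a brass orifice cone 55 mm tall, 0.16 kg: flange 48 mm across and 10 mm high at the foot, tapering until 20 mm up to a neck 20 mm across that goes on to the top; stands on its flange, z up; starts upright in a tub within 10 mm of its middle. One to three cones are there; an absent one has no pose
- stopper_mid (a point): centre, half-way up, of a blue plastic stopper 48 mm tall and 48 mm across with a 24 mm knob on top, standing in one of the tubs; not wanted
- mat: fixed black rubber mat 150 x 150 mm, 2 mm thick, kept clear for laying a lid on; origin at the centre of its underside, on the bench
- tray_in (a point): centre of the inner floor of the loose aluminium inspection tray with a white light panel for a floor (0.6 kg): outside 120 mm along x and 200 mm along y, rim 14 mm high and 4 mm thick, floor 4 mm thick, so this point is 4 mm above the bench; z up
- dimmer (a joint): position of the dimmer grip along its track, m: 0 at the low end, 0.12 at the high end; it slides along the +y axis of mark_line, stays where it is left, and takes about 1.5 N to move
- dimmer_top (a point): top centre of the dimmer's black grip, 28 mm across the track, 20 mm along the track and 40 mm tall, this point 54 mm above the bench; y along the track towards bright. The white track under it is 170 x 40 mm and 14 mm high, fixed on the bench
- mark_line (a point): yellow line across the dimmer's track, with a small yellow flag at either side (look only, nothing to touch): the brightness to set, 55 to 110 mm from the low end of the grip's travel; 14 mm above the bench; y along the track towards bright
- solvent_mid (a point): centre of a clear solvent bottle with a blue cap, 80 mm in diameter, 190 mm tall; bystander
- jar_mid (a point): centre of an amber jar with a white cap, 70 mm in diameter, 90 mm tall; bystander
- driver_grip (a point): middle of the handle of a screwdriver lying on the bench, about 200 mm long along its x; bystander
Things that resemble listed ones, but are neither listed nor needed, are in the scene too. Leave any brown look-alike of the part that bears lid_b_knob alone. What is shaped like the part that bears lid_c_knob but pink is not meant.

How it is judged:
By the outcome, as a careful person would: the job done as asked, in the order asked, and still so for the second after the job is handed in, with the robot touching nothing.
Of cone_a, cone_b, cone_c only 1 to 3 are there at a start; the rules pass over those that are not, and their reading is None.
At some moment in a run one of tray may be knocked a few centimetres aside while the robot is not near it.
It also fails if it takes over 210 s, if anything falls off the work surface, if the arm or the gripper's body presses on something with over 40 N, if the wrist force passes 120 N, or if a joint passes its speed limit or range.

ROBOT

A 7-joint arm with a two-finger parallel gripper is mounted at the origin on the work surface. World frame = base frame: x ahead of the robot, y to its left, z up, the work surface at z = 0. Lengths are in m, angles in rad, forces in N, time in s.
With the tool pointing down it reaches from about 0.425 to 0.925 m from the base axis. Payload 6.8 kg.
Tool frame: the origin (TCP) lies on the centre line of the jaws, within the pads' length; the fingertips stand 11 mm ahead of it and the grasp point (between the pads) lies 8 mm behind it; z points along the fingers, y is the direction in which the jaws open and shut (so a half turn about z gives the same grasp; the last joint's range is limited). The gripper opens to 85 mm and grips with 20 to 120 N. Pads are 22 mm wide; open, the fingers measure 114 mm over their backs; the gripper's body (76 mm by 85 mm) begins 54 mm behind the grasp point. The pads swing forward as they close: fully open they stand 13 mm farther back than shut.
Start: joints at [-1.298, 0.477, 0.022, 1.555, -0.011, 1.109, -0.083], TCP at [0.251, 0.627, 0.242] pointing down, gripper open.
Joint ranges: [-2.96, 2.96], [-0.34, 2.1], [-1.41, 1.46], [0.24, 2.44], [-1.37, 4.51], [0.17, 1.92], [-2.96, 2.96]. Speed limits (rad/s): [2.39, 2.39, 3.14, 3.14, 3.14, 3.14, 3.14].

INTERFACE

Orientations are given as a rotation vector (axis times angle).
In Python, from bench import r gives the robot as it stands.
- The arm moves only by the tool send_rows, never from a script. Its argument "deltas" is a list of rows, each a list of 7 numbers: the opening, from 0 (shut) to 1 (fully open), then the shift along the tool's x, y, z as a fraction of full scale, then the turn, a rotation vector about the tool's x, y, z as a fraction of full scale. In form: [[hand, x, y, z, ax, ay, az], ...]. A call has 1 to 20 rows; each row is the pose to reach, as a shift and turn from the pose commanded when the call began, along the tool's axes at that moment, turning the shorter way round; what a row does not reach only later rows make up. Full scale, the value 1, is 150 mm for a shift and 180 degrees for a turn. A row lasts 1/12 s, in which the tool goes at most 41.7 mm and 7.16 degrees, less where a joint would pass 70% of its speed; a pose out of reach is approached as far as the arm can. A call with a number of a shift or a turn outside -1 to 1 is refused whole. A call with a gripper value outside its range is refused whole. The fingers move at their own pace and stop on an object; "squeeze" is the grip in N (left out, the last holds). Time passes only in rows, so rows that repeat a pose let the fingers close. It gives the time, the measured TCP pose, the force and the opening at its end, in the units of the state.
- r.get_obs(): the state, without advancing time (a new reading comes with each control period).
- r.grab_frame(name): name is "side" or "top" or "wrist"; returns a dict with "pixels" (420x560x3 uint8, red, green, blue), "camera_matrix" (3x3 intrinsics, pixels), "rvec" (rotation vector, rad) and "tvec" (3), from world to camera coordinates, as OpenCV has them. Camera axes: x right, y down, z forward; pixel columns grow to the right and rows downward; lengths in m; the calibration is good to about 2 mm. A picture is of the moment at which its call begins. There is no depth.
- r.hand_in(): hands the job in, once; it reports no verdict.
The state is a dict: "clock": time; "joints": joint angles; "qvel": joint speeds; "tau": joint torques, N m; "tcp_pos": TCP position; "orientation": TCP orientation; "contact_force": force on the tool from outside, world axes, zero at the start; "moment": the same for the moment, N m; "grip_width": finger opening in m.
Only numpy, scipy, OpenCV 4.12 (cv2) and the standard library are available. Lean on these libraries where they do the work, as an engineer would, in place of code of your own. Each camera call takes 0.05 s, during which the arm holds its last target. There are 200 camera calls.

## Working session

There is one attempt and no reset: what is moved stays moved. The work goes in short steps, Python scripts to look and compute and a tool call to move; the robot and the scene stay as the last step left them, time stands still between calls to the robot, and variables do not carry over. Pictures are saved under pics/ and viewed, about 12 in all and at most 16, crops included, and the job is handed in when it is done.

Besides the shell and the picture viewer there is one more tool, called after "Call:" by a JSON object that holds its "api" and its "payload". send_rows: Moves the arm, as the interface text tells. Shift numbers are shares of 150 mm and turn numbers shares of 180 degrees, none past 1 either way. Its arguments: {"type":"object","properties":{"deltas":{"type":"array","items":{"type":"array","items":{"type":"number"}}},"squeeze":{"type":"number"}},"required":["deltas"]}

```bash
ls; mkdir -p pics
cat > h.py <<'E'
import numpy as np, cv2
from bench import r
from scipy.spatial.transform import Rotation as R
def grab(n,f=None):
    d=r.grab_frame(n)
    if f: cv2.imwrite('pics/'+f,cv2.cvtColor(d['pixels'],cv2.COLOR_RGB2BGR))
    return d
def ray(d,uv,z):
    K=np.array(d['camera_matrix']);Rm=cv2.Rodrigues(np.array(d['rvec'],float))[0];t=np.array(d['tvec'],float).ravel()
    c=-Rm.T@t; v=Rm.T@np.linalg.inv(K)@np.array([uv[0],uv[1],1.])
    return c+v*(z-c[2])/v[2]
def proj(d,p):
    return cv2.projectPoints(np.array([p],float),np.array(d['rvec'],float),np.array(d['tvec'],float),np.array(d['camera_matrix'],float),None)[0].ravel()
def tool(target,rv=None):
    o=r.get_obs();Rt=R.from_rotvec(o['orientation'])
    return Rt.inv().apply(np.array(target)-o['tcp_pos'])/0.15
E
python3 - <<'E'
from h import *
for n in('top','side'):
    d=grab(n,n+'0.png'); Rm=cv2.Rodrigues(np.array(d['rvec'],float))[0]; print(n,-Rm.T@np.array(d['tvec']).ravel())
    np.save(n+'.npy',d,allow_pickle=True)
o=r.get_obs();print(o['clock'],o['tcp_pos'],R.from_rotvec(o['orientation']).as_matrix().round(3),o['grip_width'])
a=cv2.imread('pics/top0.png');cv2.imwrite('pics/top0b.png',cv2.resize(a,(800,600),interpolation=cv2.INTER_CUBIC))
E
```

```text
pics
top [0.43079853 0.02174517 1.31611245]
side [ 0.15622261 -1.00991681  0.74194638]
0.1 [0.25070532 0.62615803 0.24141165] [[-0.928  0.372 -0.   ]
 [ 0.372  0.928 -0.002]
 [-0.    -0.002 -1.   ]] 0.08574973935355065
```

View pics/top0b.png

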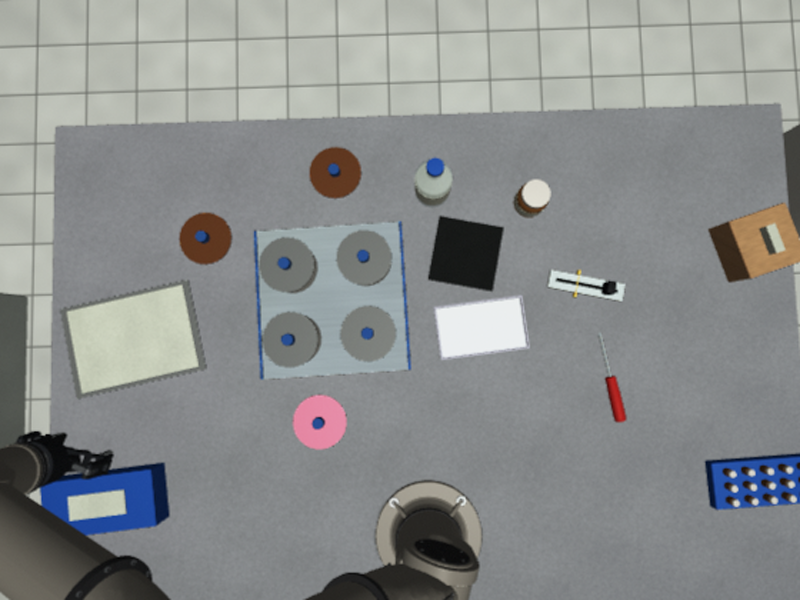

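View pics/side0.png

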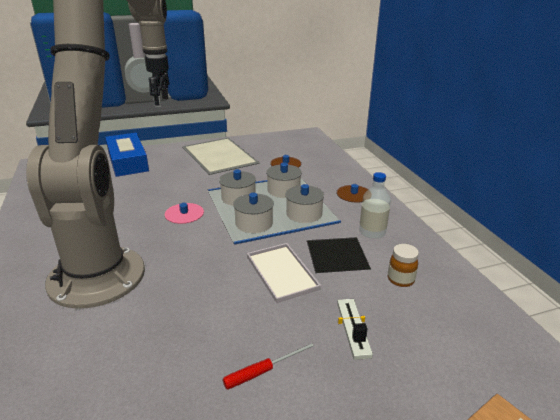

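The top view, at 800x600, shows:
- Four grey lids on the rack at (285,264), (363,257), (288,340) and (367,333).
- Brown look-alike lids at (205,238) and (335,172), and a pink one at (319,422).
- The mat at (466,253), the white-floored tray at (481,327) and a larger pale look-alike at (133,338).
- The dimmer grip at (610,288) and the yellow line at (577,283).

Next I'll measure these.

```bash
cat > m.py <<'E'
from h import *
d=np.load('top.npy',allow_pickle=True).item(); s=np.load('side.npy',allow_pickle=True).item()
im=d['pixels'];hsv=cv2.cvtColor(im,cv2.COLOR_RGB2HSV)
def blobs(m,amin,roi=None):
    n,l,st,c=cv2.connectedComponentsWithStats(m.astype(np.uint8),connectivity=4)
    return [(c[i].round(1),st[i,4],l==i) for i in range(1,n) if st[i,4]>=amin]
H,S,V=[hsv[...,i].astype(int) for i in range(3)]
print('blue')
for c,a,_ in blobs((H>105)&(H<125)&(S>150)&(V>80),25): print(c,a,ray(d,c,.100).round(4), ray(d,c,.024+.015).round(4))
def rect(m,z,name):
    cs=cv2.findContours(m.astype(np.uint8),cv2.RETR_EXTERNAL,cv2.CHAIN_APPROX_NONE)[0]
    c=max(cs,key=cv2.contourArea); b=cv2.boxPoints(cv2.minAreaRect(c)); P=np.array([ray(d,q,z)[:2] for q in b])
    e=P[1]-P[0];f=P[2]-P[1]
    print(name,P.mean(0).round(4),'sides',np.linalg.norm(e).round(4),np.degrees(np.arctan2(e[1],e[0])).round(1),np.linalg.norm(f).round(4),np.degrees(np.arctan2(f[1],f[0])).round(1))
box=lambda x0,x1,y0,y1:(lambda z:(z.__setitem__((slice(y0,y1),slice(x0,x1)),1),z)[1])(np.zeros(im.shape[:2],int)).astype(bool)
rect((V<50)&box(290,360,140,210),.002,'mat')
rect((V>200)&(S<40)&box(295,380,200,260),.004,'trayfloor')
rect((V>190)&(S<40)&box(380,442,183,215),.014,'track')
for n,m in(('yellow',(H>15)&(H<35)&(S>130)&(V>120)&box(380,442,183,215)),('grip',(V<70)&box(415,442,190,215))):
    for c,a,_ in blobs(m,4): print(n,c,a,ray(d,c,.014).round(4),ray(d,c,.054).round(4))
# lid plates
for x,y in((199,185),(254,180),(201,238),(257,233)):
    g=im[y-28:y+28,x-28:x+28].astype(int).mean(2)
    print(g[28,::4].round())
E
python3 m.py
python3 - <<'E'
import cv2
import numpy as np
a=cv2.imread('pics/top0.png');b=cv2.resize(a[145:275,170:450],None,fx=2.85,fy=2.85,interpolation=cv2.INTER_CUBIC)
s=cv2.imread('pics/side0.png');c=cv2.resize(s[290:370,280:460],(798,355),interpolation=cv2.INTER_CUBIC)[:230]
cv2.imwrite('pics/crop1.png',np.vstack([b[:,:798],c]))
E
```

```text
blue
[304.  116.5] 115 [ 0.7986 -0.0359  0.1   ] [ 0.8171 -0.0388  0.039 ]
[233.1 118.2] 40 [0.8001 0.1817 0.1   ] [0.8186 0.1897 0.039 ]
[140.4 165. ] 43 [0.6633 0.4675 0.1   ] [0.6749 0.4899 0.039 ]
[253.6 178.6] 48 [0.6113 0.1229 0.1   ] [0.6204 0.1279 0.039 ]
[198.4 183.7] 48 [0.6006 0.2909 0.1   ] [0.6091 0.3044 0.039 ]
[256.7 232.9] 45 [0.4466 0.1172 0.1   ] [0.4474 0.122  0.039 ]
[200.7 237.1] 48 [0.4387 0.2859 0.1   ] [0.4391 0.2991 0.039 ]
[222.1 295.9] 39 [0.2627 0.2243 0.1   ] [0.2542 0.2345 0.039 ]
[527.6 336.4] 1334 [ 0.1223 -0.6691  0.1   ] [ 0.1068 -0.7037  0.039 ]
[ 73.8 350. ] 2050 [0.1164 0.6657 0.1   ] [0.1007 0.698  0.039 ]
mat [ 0.6249 -0.1049] sides 0.1465 -12.0 0.147 -102.2
trayfloor [ 0.4542 -0.1326] sides 0.1944 -84.0 0.1152 -174.9
track [ 0.5415 -0.3739] sides 0.0382 -13.4 0.1676 -102.7
yellow [404.6 190.2] 5 [ 0.572  -0.3569  0.014 ] [ 0.5677 -0.3452  0.054 ]
yellow [402.2 205.8] 6 [ 0.5218 -0.3467  0.014 ] [ 0.519  -0.3353  0.054 ]
grip [425.3 201.1] 84 [ 0.5348 -0.4215  0.014 ] [ 0.5316 -0.4079  0.054 ]
[141. 139.  87. 110. 111. 112.  87.  88.  54. 113. 114. 115. 101. 163.]
[167. 168. 166. 116. 117. 117.  95.  88.  78. 119. 119. 121. 131. 161.]
[136. 136. 101. 114. 113. 114.  85.  89.  38. 117. 119. 120. 116. 152.]
[163. 163. 153. 121. 122. 123.  83.  88.  84. 126. 126. 128. 149. 167.]
```

View pics/crop1.png

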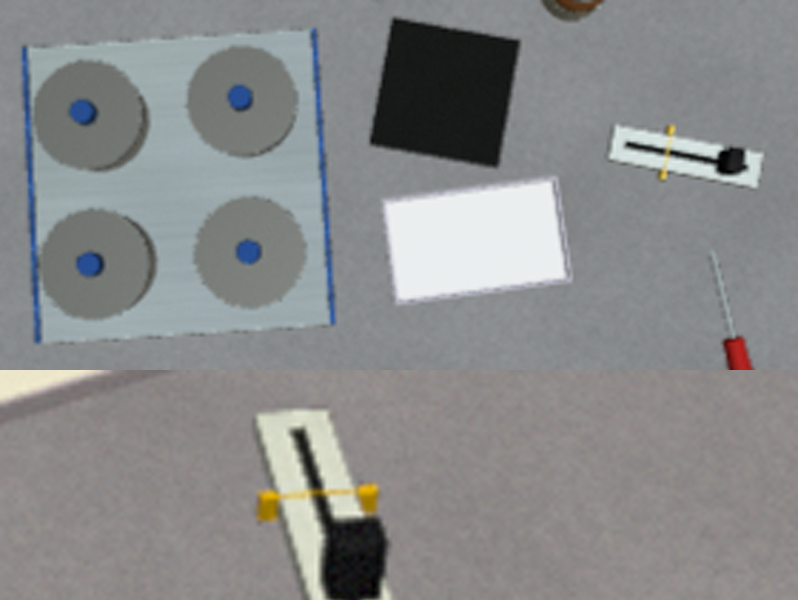

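The crop confirms it. The four grey lids sit on the tubs, and the 194x115 mm white floor is the lit tray, which matches 192x112 mm inside. Brown, pink and the larger pale tray are decoys. Now I'll square the tool to the world axes and go above the tub at (0.611, 0.123).

Call:
{"api": "send_rows", "payload": {"deltas": [[1, 0, 0, 0, 0, 0, -0.121], [1, 0, 0, 0, 0, 0, -0.121], [1, 0, 0, 0, 0, 0, -0.121], [1, 0, 0, 0, 0, 0, -0.121], [1, 0, 0, 0, 0, 0, -0.121], [1, 0, 0, 0, 0, 0, -0.121]], "squeeze": 50}}

```text
clock: 0.6
tcp_pos: [0.2509, 0.6265, 0.242]
orientation: [-0.007, -3.141, 0.001]
contact_force: [0.2, 0.1, 0.2]
grip_width: 0.0856
```

Call:
{"api": "send_rows", "payload": {"deltas": [[1, -0.15, -0.21, 0, 0, 0, 0], [1, -0.3, -0.42, 0, 0, 0, 0], [1, -0.45, -0.63, 0, 0, 0, 0], [1, -0.6, -0.84, 0, 0, 0, 0], [1, -0.6, -0.84, 0, 0, 0, 0]]}}

```text
clock: 1.02
tcp_pos: [0.3479, 0.4928, 0.2424]
orientation: [0.023, 3.138, -0.007]
contact_force: [1.2, -0.9, -0.8]
grip_width: 0.0852
```

Call:
{"api": "send_rows", "payload": {"deltas": [[1, -0.15, -0.21, 0, 0, 0, 0], [1, -0.3, -0.42, 0, 0, 0, 0], [1, -0.45, -0.63, 0, 0, 0, 0], [1, -0.6, -0.84, 0, 0, 0, 0], [1, -0.6, -0.84, 0, 0, 0, 0]]}}

```text
clock: 1.43
tcp_pos: [0.4366, 0.3664, 0.2425]
orientation: [0.024, 3.139, -0.006]
contact_force: [0.5, -0.3, 0.3]
grip_width: 0.0856
```

Call:
{"api": "send_rows", "payload": {"deltas": [[1, -0.15, -0.21, 0, 0, 0, 0], [1, -0.3, -0.42, 0, 0, 0, 0], [1, -0.45, -0.63, 0, 0, 0, 0], [1, -0.6, -0.84, 0, 0, 0, 0], [1, -0.6, -0.84, 0, 0, 0, 0]]}}

```text
clock: 1.85
tcp_pos: [0.5255, 0.2399, 0.2426]
orientation: [0.023, 3.138, -0.006]
contact_force: [0.3, -1.5, -0.2]
grip_width: 0.0855
```

Call:
{"api": "send_rows", "payload": {"deltas": [[1, -0.15, -0.21, 0, 0, 0, 0], [1, -0.3, -0.42, 0, 0, 0, 0], [1, -0.45, -0.63, 0, 0, 0, 0], [1, -0.6, -0.84, 0, 0, 0, 0], [1, -0.6, -0.84, 0, 0, 0, 0], [1, -0.6, -0.84, 0, 0, 0, 0], [1, -0.6, -0.84, 0, 0, 0, 0]]}}

```text
clock: 2.43
tcp_pos: [0.6102, 0.1235, 0.242]
orientation: [-0.003, -3.141, -0.001]
contact_force: [0.0, 0.5, -0.7]
grip_width: 0.0853
```

Run:
```python
from h import *
o=r.get_obs();print(o['clock'],o['tcp_pos'],R.from_rotvec(o['orientation']).as_matrix().round(3),o['contact_force'],o['joints'])
d=grab('wrist','w1.png');Rm=cv2.Rodrigues(np.array(d['rvec'],float))[0]; print(-Rm.T@np.array(d['tvec']).ravel(),Rm)
hsv=cv2.cvtColor(d['pixels'],cv2.COLOR_RGB2HSV);H,S,V=[hsv[...,i].astype(int) for i in range(3)]
n,l,st,c=cv2.connectedComponentsWithStats(((H>105)&(H<125)&(S>150)&(V>60)).astype(np.uint8))
for i in range(1,n):
    if st[i,4]>60: print(c[i],st[i],ray(d,c[i],.1).round(4))
```

```text
2.4333 [0.61015448 0.12349086 0.24204585] [[-1.     0.002 -0.001]
 [ 0.002  1.     0.001]
 [ 0.001  0.001 -1.   ]] [ 0.01569896  0.50202014 -0.70114789] [-0.41539277  0.39216524  0.15335435  1.69578461 -0.06786278  1.0592642
  1.32880004]
[0.53077296 0.12385563 0.37350559] [[ 2.80644395e-03  9.99994269e-01  1.89367104e-03]
 [ 9.51648878e-01 -3.25244812e-03  3.07170693e-01]
 [ 3.07175092e-01  9.40052589e-04 -9.51652552e-01]]
[194.39217877 117.12402235] [180   0  31 254 895] [0.5511 0.0612 0.1   ]
[553.1075  72.3575] [545  24  15  90 400] [0.522  0.3087 0.1   ]
[504.20109689 180.41773309] [ 480  164   46   35 1094] [0.5978 0.2886 0.1   ]
[283.21133412 194.97402597] [268 177  31  36 847] [0.6085 0.1238 0.1   ]
[343.84745763 359.39618644] [333 344  23  30 472] [0.7584 0.1765 0.1   ]
```

View pics/w1.png

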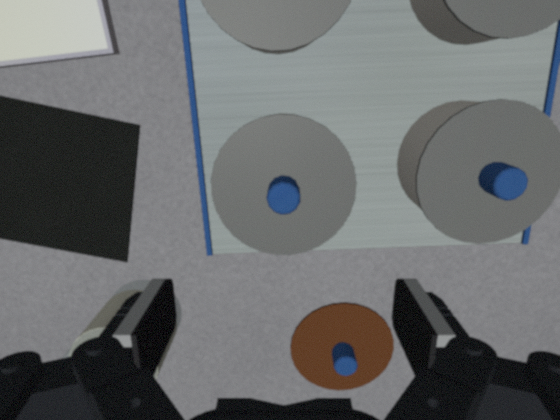

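The wrist view has my lid's knob at (283,195), which is (0.609, 0.124), within 2 mm of the tool. Descend, grip and lift.

Call:
{"api": "send_rows", "payload": {"deltas": [[0.8, 0, 0, 0.25, 0, 0, 0], [0.7, 0, 0, 0.5, 0, 0, 0], [0.7, 0, 0, 0.7, 0, 0, 0], [0.7, 0, 0, 0.85, 0, 0, 0], [0.7, 0, 0, 0.95, 0, 0, 0], [0.7, 0, 0, 1.0, 0, 0, 0], [0.7, 0, 0, 1.0, 0, 0, 0], [0, 0, 0, 1.0, 0, 0, 0], [0, 0, 0, 1.0, 0, 0, 0], [0, 0, 0, 1.0, 0, 0, 0], [0, 0, 0, 1.0, 0, 0, 0], [0, 0, 0, 1.0, 0, 0, 0], [0, 0, 0, 1.0, 0, 0, 0], [0, 0, 0, 1.0, 0, 0, 0], [0, 0, 0, 1.0, 0, 0, 0]]}}

```text
clock: 3.73
tcp_pos: [0.6115, 0.123, 0.0941]
orientation: [0.001, 3.139, 0.002]
contact_force: [-1.1, 0.2, 7.6]
grip_width: 0.0243
```

Call:
{"api": "send_rows", "payload": {"deltas": [[0, 0, 0, -0.03, 0, 0, 0], [0, 0, 0, -0.1, 0, 0, 0], [0, 0, 0, -0.25, 0, 0, 0], [0, 0, 0, -0.45, 0, 0, 0], [0, 0, 0, -0.6, 0, 0, 0], [0, 0, 0, -0.65, 0, 0, 0], [0, 0, 0, -0.65, 0, 0, 0], [0, 0, 0, -0.65, 0, 0, 0]]}}

```text
clock: 4.4
tcp_pos: [0.6102, 0.1223, 0.1896]
orientation: [-0.001, -3.141, -0.0]
contact_force: [0.5, 0.8, -2.4]
grip_width: 0.0239
```

Run:
```python
from h import *
o=r.get_obs();print(o['clock'],o['tcp_pos'],o['contact_force'],o['grip_width'])
d=grab('wrist','w2.png')
```

```text
4.4 [0.6101598  0.12232493 0.18960361] [ 0.53989708  0.75532056 -2.44717109] 0.023909156956525887
```

View pics/w2.png

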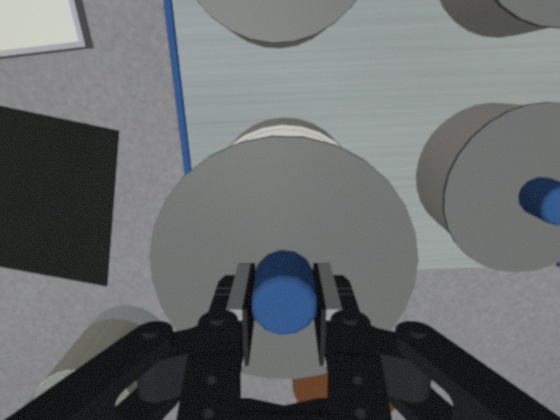

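The lid is held; the wrist view shows the knob between the pads at (284,290). Carrying it to the mat.

Call:
{"api": "send_rows", "payload": {"deltas": [[0, -0.01, -0.1, 0, 0, 0, 0], [0, -0.01, -0.28, 0, 0, 0, 0], [0, -0.02, -0.46, 0, 0, 0, 0], [0, -0.02, -0.64, 0, 0, 0, 0], [0, -0.025, -0.76, 0, 0, 0, 0]]}}

```text
clock: 4.87
tcp_pos: [0.6127, 0.0049, 0.1877]
orientation: [-0.005, -3.138, 0.003]
contact_force: [-0.3, -0.5, -1.7]
grip_width: 0.0243
```

Call:
{"api": "send_rows", "payload": {"deltas": [[0, -0.01, -0.2, 0, 0, 0, 0], [0, -0.02, -0.4, 0, 0, 0, 0], [0, -0.02, -0.58, 0.03, 0, 0, 0], [0, -0.025, -0.7, 0.07, 0, 0, 0], [0, -0.025, -0.76, 0.1, 0, 0, 0], [0, -0.025, -0.76, 0.1, 0, 0, 0], [0, -0.025, -0.76, 0.1, 0, 0, 0]]}}

```text
clock: 5.45
tcp_pos: [0.6171, -0.1046, 0.1734]
orientation: [-0.001, -3.139, -0.001]
contact_force: [0.4, 0.9, -1.4]
grip_width: 0.0244
```

Call:
{"api": "send_rows", "payload": {"deltas": [[0, 0, 0, 0.2, 0, 0, 0], [0, 0, 0, 0.42, 0, 0, 0], [0, 0, 0, 0.62, 0, 0, 0], [0, 0, 0, 0.77, 0, 0, 0], [0, 0, 0, 0.87, 0, 0, 0], [0, 0, 0, 0.92, 0, 0, 0], [0, 0, 0, 0.94, 0, 0, 0], [0, 0, 0, 0.94, 0, 0, 0], [0.6, 0, 0, 0.94, 0, 0, 0], [0.6, 0, 0, 0.94, 0, 0, 0], [0.6, 0, 0, 0.94, 0, 0, 0], [0.6, 0, 0, 0.94, 0, 0, 0], [0.6, 0, 0, 0.94, 0, 0, 0], [0.6, 0, 0, 0.8, 0, 0, 0], [0.6, 0, 0, 0.5, 0, 0, 0], [0.6, 0, 0, 0.2, 0, 0, 0], [0.6, 0, 0, 0, 0, 0, 0]]}}

```text
clock: 6.87
tcp_pos: [0.6179, -0.1058, 0.1772]
orientation: [0.002, 3.141, -0.0]
contact_force: [0.6, 1.7, 0.6]
grip_width: 0.0514
```

Call:
{"api": "send_rows", "payload": {"deltas": [[0.6, 0.01, 0.2, 0, 0, 0, 0], [0.6, 0.02, 0.4, 0, 0, 0, 0], [0.6, 0.02, 0.6, 0, 0, 0, 0], [0.6, 0.025, 0.76, 0, 0, 0, 0], [0.6, 0.025, 0.76, 0, 0, 0, 0]]}}

```text
clock: 7.28
tcp_pos: [0.6141, 0.016, 0.175]
orientation: [-0.012, 3.141, 0.006]
contact_force: [-0.9, 0.7, -0.5]
grip_width: 0.0512
```

Call:
{"api": "send_rows", "payload": {"deltas": [[0.6, 0.01, 0.2, 0, 0, 0, 0], [0.6, 0.02, 0.4, 0, 0, 0, 0], [0.6, 0.02, 0.6, 0, 0, 0, 0], [0.6, 0.025, 0.76, 0, 0, 0, 0], [0.6, 0.025, 0.76, 0, 0, 0, 0], [0.6, 0.025, 0.76, 0, 0, 0, 0]]}}

```text
clock: 7.78
tcp_pos: [0.6103, 0.124, 0.1749]
orientation: [-0.004, 3.142, 0.001]
contact_force: [-0.0, -0.8, -0.3]
grip_width: 0.0512
```

Run:
```python
from h import *
o=r.get_obs();print(o['clock'],o['tcp_pos'],o['contact_force'],o['grip_width'])
d=grab('wrist','w3.png');np.save('w.npy',d,allow_pickle=True);d=grab('top','t3.png')
a=cv2.imread('pics/w3.png');b=cv2.imread('pics/t3.png')
b=cv2.resize(b[100:275,160:450],(560,338));
cv2.imwrite('pics/c3.png',cv2.resize(np.vstack([a,b]),None,fx=.79,fy=.79))
```

```text
7.7833 [0.61031404 0.12404547 0.17485166] [-0.02561902 -0.76302791 -0.25997679] 0.051217473221633635
```

View pics/c3.png

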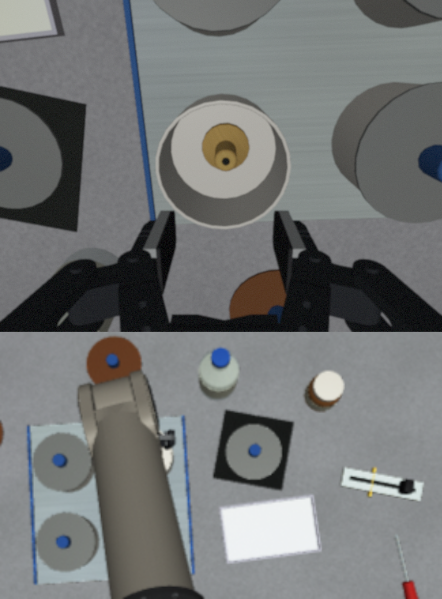

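The lid lies on the mat, at (255,450) in the composite. Tub 1 holds a cone, whose top hole is at (226,160) in the composite, or wrist pixel (286,203). Locating it now.

```bash
cat > cone.py <<'E'
from h import *
import sys
def cone(d,zfloor):
    hsv=cv2.cvtColor(d['pixels'],cv2.COLOR_RGB2HSV);H,S,V=[hsv[...,i].astype(int) for i in range(3)]
    m=((H>12)&(H<30)&(S>90)&(V>40)).astype(np.uint8)
    m=cv2.morphologyEx(m,cv2.MORPH_CLOSE,np.ones((9,9)))
    cs=cv2.findContours(m,cv2.RETR_EXTERNAL,cv2.CHAIN_APPROX_NONE)[0]
    out=[]
    for c in cs:
        if cv2.contourArea(c)<300: continue
        e=cv2.fitEllipse(c)
        out.append((np.round(e[0]),np.round(e[1]),cv2.contourArea(c),ray(d,e[0],zfloor+.01).round(4)))
    return out
if __name__=='__main__':
    d=np.load('w.npy',allow_pickle=True).item()
    for x in cone(d,.009): print(x)
    print('top',ray(d,(286,202.5),.064),'rim',ray(d,(223/.79,165/.79),.07))
E
python3 cone.py
```

```text
(array([328., 373.]), array([46., 80.]), 2716.0, array([0.7849, 0.1666, 0.019 ]))
(array([285., 185.]), array([57., 58.]), 2575.5, array([0.6049, 0.1259, 0.019 ]))
top [0.60512161 0.12617969 0.064     ] rim [0.60766928 0.12368946 0.07      ]
```

Call:
{"api": "send_rows", "payload": {"deltas": [[0.5, 0.035, 0.013, 0.1, 0, 0, 0], [0.5, 0.035, 0.013, 0.3, 0, 0, 0], [0.5, 0.035, 0.013, 0.5, 0, 0, 0], [0.5, 0.035, 0.013, 0.68, 0, 0, 0], [0.5, 0.035, 0.013, 0.8, 0, 0, 0], [0.5, 0.035, 0.013, 0.86, 0, 0, 0], [0.5, 0.035, 0.013, 0.86, 0, 0, 0], [0, 0.035, 0.013, 0.86, 0, 0, 0], [0, 0.035, 0.013, 0.86, 0, 0, 0], [0, 0.035, 0.013, 0.86, 0, 0, 0], [0, 0.035, 0.013, 0.86, 0, 0, 0], [0, 0.035, 0.013, 0.86, 0, 0, 0], [0, 0.035, 0.013, 0.86, 0, 0, 0], [0, 0.035, 0.013, 0.86, 0, 0, 0], [0, 0.035, 0.013, 0.8, 0, 0, 0], [0, 0.035, 0.013, 0.6, 0, 0, 0], [0, 0.035, 0.013, 0.35, 0, 0, 0], [0, 0.035, 0.013, 0.1, 0, 0, 0], [0, 0.035, 0.013, 0, 0, 0, 0]]}}

```text
clock: 9.47
tcp_pos: [0.6073, 0.125, 0.1805]
orientation: [0.001, 3.135, 0.004]
contact_force: [-0.1, -0.2, -1.6]
grip_width: 0.018
```

Call:
{"api": "send_rows", "payload": {"deltas": [[0, 0.04, -0.1, 0, 0, 0, 0], [0, 0.13, -0.3, 0, 0, 0, 0], [0, 0.24, -0.5, 0, 0, 0, 0], [0, 0.32, -0.7, 0, 0, 0, 0]]}}

```text
clock: 9.8
tcp_pos: [0.5545, 0.018, 0.174]
orientation: [0.0, -3.139, 0.001]
contact_force: [0.1, -0.6, -1.9]
grip_width: 0.0179
```

Call:
{"api": "send_rows", "payload": {"deltas": [[0, 0.08, -0.2, 0, 0, 0, 0], [0, 0.16, -0.4, 0, 0, 0, 0], [0, 0.24, -0.55, 0, 0, 0, 0], [0, 0.32, -0.7, 0, 0, 0, 0]]}}

```text
clock: 10.13
tcp_pos: [0.5068, -0.0875, 0.1741]
orientation: [-0.003, -3.14, -0.0]
contact_force: [-0.3, 0.3, -2.2]
grip_width: 0.018
```

Call:
{"api": "send_rows", "payload": {"deltas": [[0, 0.08, -0.2, 0, 0, 0, 0], [0, 0.16, -0.4, 0, 0, 0, 0], [0, 0.24, -0.6, 0, 0, 0, 0], [0, 0.32, -0.7, 0, 0, 0, 0], [0, 0.32, -0.7, 0, 0, 0, 0], [0, 0.32, -0.7, 0, 0, 0, 0]]}}

```text
clock: 10.63
tcp_pos: [0.4591, -0.1915, 0.1742]
orientation: [-0.006, -3.14, -0.001]
contact_force: [0.5, 0.3, -1.2]
grip_width: 0.0186
```

Run:
```python
from h import *
o=r.get_obs();print(o['clock'],o['tcp_pos'],o['contact_force'],o['grip_width'])
d=grab('wrist','w4.png');np.save('w.npy',d,allow_pickle=True)
for q in ((.4542,-.1326),(.46,-.19)): print(proj(d,(*q,.004)))
```

```text
10.6333 [ 0.45907039 -0.19149427  0.1742053 ] [ 0.51593715  0.34060518 -1.21513598] 0.01862135014377573
[354.36047048 181.62497179]
[284.62541923 188.80879649]
```

View pics/w4.png

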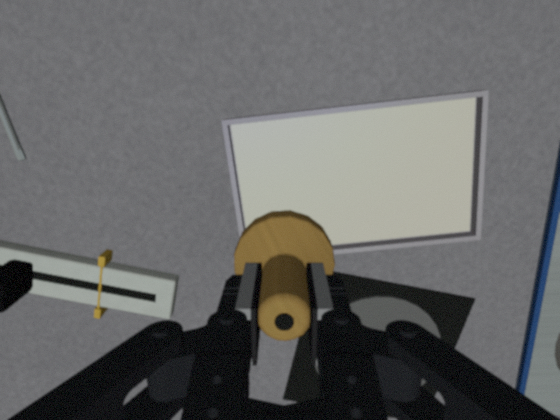

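The tray is where I measured it, floor centre near (355,178). Placing the cone, then fetching the lid.

Call:
{"api": "send_rows", "payload": {"deltas": [[0, 0, 0, 0.2, 0, 0, 0], [0, 0, 0, 0.42, 0, 0, 0], [0, 0, 0, 0.6, 0, 0, 0], [0, 0, 0, 0.74, 0, 0, 0], [0, 0, 0, 0.82, 0, 0, 0], [0, 0, 0, 0.87, 0, 0, 0], [0, 0, 0, 0.885, 0, 0, 0], [0, 0, 0, 0.885, 0, 0, 0], [0.5, 0, 0, 0.885, 0, 0, 0], [0.5, 0, 0, 0.885, 0, 0, 0], [0.5, 0, 0, 0.885, 0, 0, 0], [0.5, 0, 0, 0.885, 0, 0, 0], [0.5, 0, 0, 0.885, 0, 0, 0], [0.5, 0, 0, 0.75, 0, 0, 0], [0.5, 0, 0, 0.5, 0, 0, 0], [0.5, 0, 0, 0.2, 0, 0, 0], [0.5, 0, 0, 0, 0, 0, 0]]}}

```text
clock: 12.1
tcp_pos: [0.4611, -0.1908, 0.1771]
orientation: [0.002, 3.141, -0.001]
contact_force: [0.4, -1.0, -0.1]
grip_width: 0.0424
```

Call:
{"api": "send_rows", "payload": {"deltas": [[0.5, -0.2, 0.1, 0, 0, 0, 0], [0.6, -0.4, 0.2, 0, 0, 0, 0], [0.6, -0.53, 0.287, 0, 0, 0, 0]]}}

```text
clock: 12.35
tcp_pos: [0.5436, -0.1464, 0.1763]
orientation: [0.0, 3.137, 0.0]
contact_force: [0.8, 0.0, 0.2]
grip_width: 0.0513
```

Call:
{"api": "send_rows", "payload": {"deltas": [[0.6, -0.2, 0.1, 0, 0, 0, 0], [0.6, -0.4, 0.2, 0, 0, 0, 0], [0.6, -0.53, 0.287, 0, 0, 0, 0], [0.6, -0.53, 0.287, 0, 0, 0, 0], [0.6, -0.53, 0.287, 0, 0, 0, 0]]}}

```text
clock: 12.77
tcp_pos: [0.6207, -0.1032, 0.1742]
orientation: [0.003, -3.141, -0.0]
contact_force: [-0.8, -0.6, 0.6]
grip_width: 0.0513
```

```bash
cat > knob.py <<'E'
from h import *
import sys
z=float(sys.argv[1])
o=r.get_obs();print(o['clock'],o['tcp_pos'].round(4) if hasattr(o['tcp_pos'],'round') else o['tcp_pos'])
d=grab('wrist','w_%.1f.png'%o['clock']);np.save('w.npy',d,allow_pickle=True)
hsv=cv2.cvtColor(d['pixels'],cv2.COLOR_RGB2HSV);H,S,V=[hsv[...,i].astype(int) for i in range(3)]
n,l,st,c=cv2.connectedComponentsWithStats(((H>105)&(H<125)&(S>150)&(V>60)).astype(np.uint8))
for i in range(1,n):
    if st[i,4]>200: print(c[i].round(),st[i,4],ray(d,c[i],z).round(4))
E
python3 knob.py .037
python3 - <<'E'
from h import *
d=grab('top','t4.png'); cv2.imwrite('pics/c4.png',cv2.resize(cv2.imread('pics/t4.png')[120:275,160:450],None,fx=2.5,fy=2.5))
E
```

```text
12.7667 [ 0.6207 -0.1032  0.1742]
[465. 129.] 1830 [0.5698 0.0245 0.037 ]
[282. 192.] 840 [ 0.6157 -0.104   0.037 ]
```

View pics/c4.png

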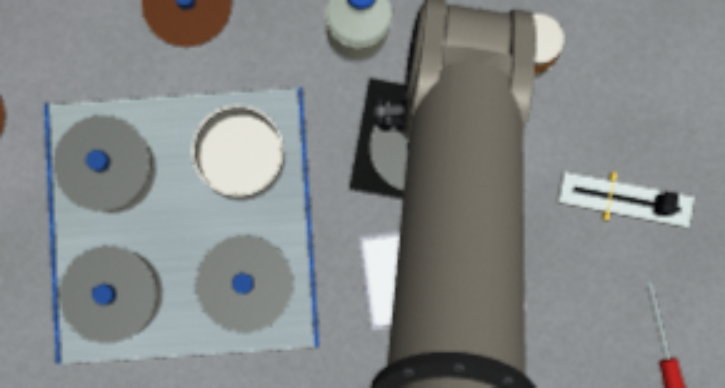

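Tub 1 is empty and the lid's knob on the mat is at (0.616, -0.104). Re-gripping it and putting it back on tub 1.

Call:
{"api": "send_rows", "payload": {"deltas": [[0.6, 0.02, -0.005, 0.2, 0, 0, 0], [0.6, 0.02, -0.005, 0.42, 0, 0, 0], [0.6, 0.02, -0.005, 0.62, 0, 0, 0], [0.6, 0.02, -0.005, 0.77, 0, 0, 0], [0.6, 0.02, -0.005, 0.87, 0, 0, 0], [0.6, 0.02, -0.005, 0.92, 0, 0, 0], [0.6, 0.02, -0.005, 0.925, 0, 0, 0], [0, 0.02, -0.005, 0.925, 0, 0, 0], [0, 0.02, -0.005, 0.925, 0, 0, 0], [0, 0.02, -0.005, 0.925, 0, 0, 0], [0, 0.02, -0.005, 0.925, 0, 0, 0], [0, 0.02, -0.005, 0.925, 0, 0, 0], [0, 0.02, -0.005, 0.925, 0, 0, 0], [0, 0.02, -0.005, 0.85, 0, 0, 0], [0, 0.02, -0.005, 0.7, 0, 0, 0], [0, 0.02, -0.005, 0.45, 0, 0, 0], [0, 0.02, -0.005, 0.2, 0, 0, 0], [0, 0.02, -0.005, 0, 0, 0, 0]]}}

```text
clock: 14.37
tcp_pos: [0.6175, -0.1054, 0.1783]
orientation: [0.001, 3.139, -0.0]
contact_force: [0.5, -0.7, -1.1]
grip_width: 0.0238
```

Call:
{"api": "send_rows", "payload": {"deltas": [[0, 0.01, 0.1, 0, 0, 0, 0], [0, 0.01, 0.3, 0, 0, 0, 0], [0, 0.02, 0.5, 0, 0, 0, 0], [0, 0.025, 0.755, 0, 0, 0, 0]]}}

```text
clock: 14.7
tcp_pos: [0.6132, 0.0068, 0.1762]
orientation: [0.007, 3.14, -0.001]
contact_force: [0.2, 0.2, -1.8]
grip_width: 0.0234
```

Call:
{"api": "send_rows", "payload": {"deltas": [[0, 0.01, 0.2, 0, 0, 0, 0], [0, 0.02, 0.4, 0, 0, 0, 0], [0, 0.025, 0.58, 0, 0, 0, 0], [0, 0.025, 0.7, 0, 0, 0, 0], [0, 0.025, 0.755, 0, 0, 0, 0], [0, 0.025, 0.755, 0, 0, 0, 0], [0, 0.025, 0.755, 0, 0, 0, 0]]}}

```text
clock: 15.28
tcp_pos: [0.6098, 0.1202, 0.1752]
orientation: [0.001, 3.141, -0.001]
contact_force: [0.7, -0.9, -1.9]
grip_width: 0.0235
```

```bash
python3 knob.py .19
```

```text
15.2833 [0.6098 0.1202 0.1752]
[175.  83.] 931 [0.5295 0.0888 0.19  ]
[550. 202.] 510 [0.566  0.2069 0.19  ]
[283. 288.] 3518 [0.5971 0.1205 0.19  ]
```

Call:
{"api": "send_rows", "payload": {"deltas": [[0, 0, 0.017, 0.1, 0, 0, 0], [0, 0, 0.017, 0.22, 0, 0, 0], [0, 0, 0.017, 0.34, 0, 0, 0], [0, 0, 0.017, 0.42, 0, 0, 0], [0, 0, 0.017, 0.48, 0, 0, 0], [0, 0, 0.017, 0.51, 0, 0, 0], [0, 0, 0.017, 0.53, 0, 0, 0], [0, 0, 0.017, 0.535, 0, 0, 0], [0, 0, 0.017, 0.535, 0, 0, 0]]}}

```text
clock: 16.08
tcp_pos: [0.6098, 0.1217, 0.0997]
orientation: [-0.004, -3.141, 0.0]
contact_force: [-18.1, -5.3, 39.3]
grip_width: 0.0235
```

Call:
{"api": "send_rows", "payload": {"deltas": [[0.6, 0, 0, 0, 0, 0, 0], [0.6, 0, 0, 0, 0, 0, 0], [0.6, 0, 0, 0, 0, 0, 0], [0.6, 0, 0, 0, 0, 0, 0], [0.6, 0, 0, 0, 0, 0, 0], [0.6, 0, 0, -0.1, 0, 0, 0], [0.6, 0, 0, -0.3, 0, 0, 0], [0.6, 0, 0, -0.53, 0, 0, 0], [0.6, 0, 0, -0.53, 0, 0, 0], [0.6, 0, 0, -0.53, 0, 0, 0]]}}

```text
clock: 16.92
tcp_pos: [0.6113, 0.1241, 0.1761]
orientation: [0.001, 3.137, 0.002]
contact_force: [-0.5, -0.1, -0.9]
grip_width: 0.0512
```

Call:
{"api": "send_rows", "payload": {"deltas": [[0.6, 0.25, 0, 0, 0, 0, 0], [0.6, 0.5, 0, 0, 0, 0, 0], [0.6, 0.75, 0, 0, 0, 0, 0], [0.6, 1, 0.0, 0, 0, 0, 0], [0.6, 1, 0.0, 0, 0, 0, 0], [0.6, 1, 0.0, 0, 0, 0, 0]]}}

```text
clock: 17.42
tcp_pos: [0.4572, 0.1236, 0.1729]
orientation: [0.001, -3.139, 0.001]
contact_force: [0.7, -0.2, -0.1]
grip_width: 0.0512
```

```bash
python3 knob.py .1; cp pics/w_1*.png pics/ 2>/dev/null; ls pics
python3 - <<'E'
from h import *
grab('side','s5.png');a=cv2.imread('pics/s5.png')[150:300,190:410]
import glob
w=cv2.imread(max(glob.glob('pics/w_*.png'),key=lambda f:float(f[7:-4])))
cv2.imwrite('pics/c5.png',np.vstack([cv2.resize(a,(560,382)),w])[:,:560][::1])
b=cv2.imread('pics/c5.png');cv2.imwrite('pics/c5.png',cv2.resize(b,None,fx=.74,fy=.74))
E
```

```text
17.4167 [0.4572 0.1236 0.1729]
[173. 168.] 1105 [0.4201 0.0631 0.1   ]
[548. 189.] 758 [0.4323 0.2725 0.1   ]
[274. 208.] 1520 [0.4436 0.1184 0.1   ]
c3.png
c4.png
crop1.png
side0.png
t3.png
t4.png
top0.png
top0b.png
w1.png
w2.png
w3.png
w4.png
w_12.8.png
w_15.3.png
w_17.4.png
```

View pics/c5.png

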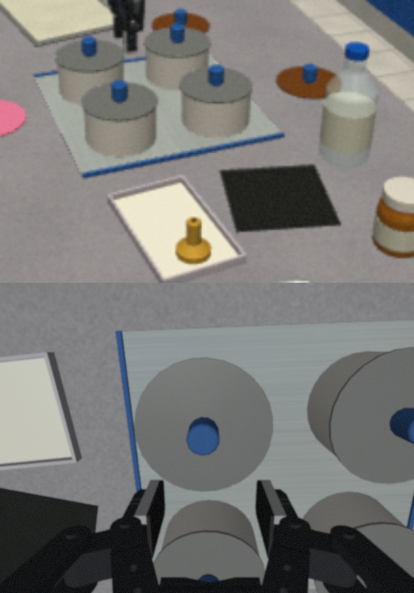

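All four tubs have lids and the cone stands in the tray, at (193,245) in the upper half of the composite. Seating gave 39 N because I gripped higher on the knob the second time. I'll check that lid 1 sits as it did at the start by comparing side-view pixels.

```bash
cat > sidechk.py <<'E'
from h import *
import sys
def kn(im):
    hsv=cv2.cvtColor(im,cv2.COLOR_RGB2HSV);H,S,V=[hsv[...,i].astype(int) for i in range(3)]
    m=((H>105)&(H<125)&(S>150)&(V>60)).astype(np.uint8); m[:162]=0;m[215:]=0;m[:,:215]=0;m[:,330:]=0
    n,l,st,c=cv2.connectedComponentsWithStats(m)
    return [(c[i].round(1).tolist(),st[i].tolist()) for i in range(1,n) if st[i,4]>20]
g=lambda f:cv2.cvtColor(cv2.imread(f),cv2.COLOR_BGR2RGB)
def show(f):
    print(f); [print('  ',x) for x in kn(g(f))]
for f in sys.argv[1:]: show(f)
E
python3 sidechk.py pics/side0.png pics/s5.png
python3 - <<'E'
from h import *
d=np.load('side.npy',allow_pickle=True).item()
for z in(.089,.094):print(proj(d,(.609,.1235,z)))
for p in((.614,.1235),(.609,.1285)):print(proj(d,(*p,.089)))
a=cv2.imread('pics/side0.png').astype(int);b=cv2.imread('pics/s5.png').astype(int)
print(np.abs(a-b).sum(2)[180:225,284:328].mean(), (np.abs(a-b).sum(2)[180:225,284:328]>60).sum())
E
```

```text
pics/side0.png
   ([283.8, 166.5], [281, 162, 7, 10, 58])
   ([237.0, 174.2], [234, 170, 7, 10, 58])
   ([304.5, 189.2], [301, 185, 8, 10, 59])
   ([253.0, 197.8], [249, 193, 8, 11, 69])
pics/s5.png
   ([283.9, 166.6], [281, 162, 7, 11, 58])
   ([237.0, 174.1], [234, 170, 7, 9, 58])
   ([304.4, 189.3], [301, 185, 8, 10, 59])
   ([252.9, 197.7], [250, 193, 7, 11, 64])
[304.01797711 189.69195714]
[304.07100018 188.25541924]
[305.53651376 189.46202973]
[303.44287478 188.95998952]
11.268686868686869 6
```

Lid 1 is seated within 0.2 px of its start. Tub 2 next, the near one at (0.444, 0.118).

Call:
{"api": "send_rows", "payload": {"deltas": [[0.6, 0.08, -0.035, 0.05, 0, 0, 0], [0.6, 0.08, -0.035, 0.2, 0, 0, 0], [0.6, 0.08, -0.035, 0.35, 0, 0, 0], [0.6, 0.08, -0.035, 0.45, 0, 0, 0], [0.6, 0.08, -0.035, 0.5, 0, 0, 0], [0.6, 0.08, -0.035, 0.513, 0, 0, 0], [0.6, 0.08, -0.035, 0.513, 0, 0, 0], [0, 0.08, -0.035, 0.513, 0, 0, 0], [0, 0.08, -0.035, 0.513, 0, 0, 0], [0, 0.08, -0.035, 0.513, 0, 0, 0], [0, 0.08, -0.035, 0.513, 0, 0, 0], [0, 0.08, -0.035, 0.513, 0, 0, 0], [0, 0.08, -0.035, 0.513, 0, 0, 0], [0, 0.08, -0.035, 0.513, 0, 0, 0]]}}

```text
clock: 18.68
tcp_pos: [0.4487, 0.1189, 0.0981]
orientation: [0.001, 3.139, 0.001]
contact_force: [-0.2, -1.3, 7.1]
grip_width: 0.0239
```

Call:
{"api": "send_rows", "payload": {"deltas": [[0, 0, 0, -0.03, 0, 0, 0], [0, 0, 0, -0.1, 0, 0, 0], [0, 0, 0, -0.25, 0, 0, 0], [0, 0, 0, -0.42, 0, 0, 0], [0, 0, 0, -0.53, 0, 0, 0], [0, 0, 0, -0.56, 0, 0, 0], [0, 0, 0, -0.56, 0, 0, 0]]}}

```text
clock: 19.27
tcp_pos: [0.4484, 0.119, 0.1822]
orientation: [0.001, 3.139, 0.002]
contact_force: [-0.1, -0.2, -1.9]
grip_width: 0.0237
```

Call:
{"api": "send_rows", "payload": {"deltas": [[0, -0.07, -0.1, 0, 0, 0, 0], [0, -0.2, -0.27, 0, 0, 0, 0], [0, -0.35, -0.45, 0, 0, 0, 0], [0, -0.48, -0.62, 0, 0, 0, 0], [0, -0.573, -0.745, 0, 0, 0, 0]]}}

```text
clock: 19.68
tcp_pos: [0.5341, 0.0041, 0.1796]
orientation: [-0.003, -3.14, 0.002]
contact_force: [0.4, 0.8, -2.0]
grip_width: 0.0237
```

Call:
{"api": "send_rows", "payload": {"deltas": [[0, -0.15, -0.18, 0, 0, 0, 0], [0, -0.3, -0.36, 0, 0, 0, 0], [0, -0.43, -0.54, 0, 0, 0, 0], [0, -0.52, -0.68, 0, 0, 0, 0], [0, -0.573, -0.745, 0, 0, 0, 0], [0, -0.573, -0.745, 0, 0, 0, 0], [0, -0.573, -0.745, 0, 0, 0, 0]]}}

```text
clock: 20.27
tcp_pos: [0.6185, -0.1045, 0.1795]
orientation: [-0.002, -3.139, -0.001]
contact_force: [-0.1, 1.4, -1.5]
grip_width: 0.0238
```

Call:
{"api": "send_rows", "payload": {"deltas": [[0, 0, 0, 0.2, 0, 0, 0], [0, 0, 0, 0.42, 0, 0, 0], [0, 0, 0, 0.62, 0, 0, 0], [0, 0, 0, 0.77, 0, 0, 0], [0, 0, 0, 0.87, 0, 0, 0], [0, 0, 0, 0.93, 0, 0, 0], [0, 0, 0, 0.965, 0, 0, 0], [0, 0, 0, 0.965, 0, 0, 0], [0, 0, 0, 0.965, 0, 0, 0]]}}

```text
clock: 21.02
tcp_pos: [0.6199, -0.104, 0.037]
orientation: [-0.001, 3.141, 0.001]
contact_force: [0.4, 1.0, -1.0]
grip_width: 0.024
```

Call:
{"api": "send_rows", "payload": {"deltas": [[0, 0, 0, 0.008, 0, 0, 0], [0.6, 0, 0, 0.008, 0, 0, 0], [0.6, 0, 0, 0.008, 0, 0, 0], [0.6, 0, 0, 0.008, 0, 0, 0], [0.6, 0, 0, 0.008, 0, 0, 0], [0.6, 0, 0, 0.008, 0, 0, 0], [0.6, 0, 0, -0.1, 0, 0, 0], [0.6, 0, 0, -0.35, 0, 0, 0], [0.6, 0, 0, -0.6, 0, 0, 0], [0.6, 0, 0, -0.85, 0, 0, 0], [0.6, 0, 0, -0.95, 0, 0, 0], [0.6, 0, 0, -0.95, 0, 0, 0]]}}

```text
clock: 22.02
tcp_pos: [0.6223, -0.1057, 0.1839]
orientation: [0.002, 3.133, -0.001]
contact_force: [0.8, -0.2, -0.6]
grip_width: 0.0513
```

Call:
{"api": "send_rows", "payload": {"deltas": [[0.6, 0.15, 0.19, 0, 0, 0, 0], [0.6, 0.3, 0.38, 0, 0, 0, 0], [0.6, 0.44, 0.57, 0, 0, 0, 0], [0.6, 0.573, 0.745, 0, 0, 0, 0]]}}

```text
clock: 22.35
tcp_pos: [0.5317, 0.0082, 0.1778]
orientation: [-0.001, -3.14, -0.0]
contact_force: [0.7, 1.1, -0.3]
grip_width: 0.051
```

Call:
{"api": "send_rows", "payload": {"deltas": [[0.6, 0.15, 0.19, 0, 0, 0, 0], [0.6, 0.3, 0.38, 0, 0, 0, 0], [0.6, 0.44, 0.57, 0, 0, 0, 0], [0.6, 0.573, 0.745, 0, 0, 0, 0], [0.6, 0.573, 0.745, 0, 0, 0, 0], [0.6, 0.573, 0.745, 0, 0, 0, 0]]}}

```text
clock: 22.85
tcp_pos: [0.4463, 0.1201, 0.1782]
orientation: [0.006, -3.14, 0.0]
contact_force: [-0.0, -0.8, -0.5]
grip_width: 0.0511
```

```bash
python3 knob.py .1; python3 cone.py|head -5; cp pics/$(ls -t pics|head -1) pics/c6.png
```

```text
22.85 [0.4463 0.1201 0.1782]
[180. 175.] 1006 [0.4149 0.0613 0.1   ]
[550. 206.] 689 [0.4326 0.2762 0.1   ]
[554. 316.] 260 [0.5069 0.2952 0.1   ]
[ 28. 374.] 293 [ 0.5532 -0.0535  0.1   ]
(array([279., 185.]), array([56., 57.]), 2515.0, array([0.4413, 0.1169, 0.019 ]))
top [0.44202428 0.12215814 0.064     ] rim [0.44464517 0.1196386  0.07      ]
```

View pics/c6.png

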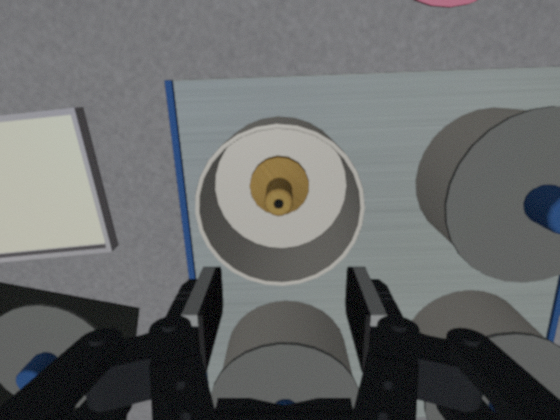

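Tub 2 also holds a cone, at (279,185), which is (0.441, 0.117).

Call:
{"api": "send_rows", "payload": {"deltas": [[0.5, 0.033, -0.021, 0.1, 0, 0, 0], [0.5, 0.033, -0.021, 0.3, 0, 0, 0], [0.5, 0.033, -0.021, 0.5, 0, 0, 0], [0.5, 0.033, -0.021, 0.68, 0, 0, 0], [0.5, 0.033, -0.021, 0.8, 0, 0, 0], [0.5, 0.033, -0.021, 0.88, 0, 0, 0], [0.5, 0.033, -0.021, 0.88, 0, 0, 0], [0, 0.033, -0.021, 0.88, 0, 0, 0], [0, 0.033, -0.021, 0.88, 0, 0, 0], [0, 0.033, -0.021, 0.88, 0, 0, 0], [0, 0.033, -0.021, 0.88, 0, 0, 0], [0, 0.033, -0.021, 0.88, 0, 0, 0], [0, 0.033, -0.021, 0.88, 0, 0, 0], [0, 0.033, -0.021, 0.88, 0, 0, 0], [0, 0.033, -0.021, 0.8, 0, 0, 0], [0, 0.033, -0.021, 0.6, 0, 0, 0], [0, 0.033, -0.021, 0.35, 0, 0, 0], [0, 0.033, -0.021, 0.1, 0, 0, 0], [0, 0.033, -0.021, 0, 0, 0, 0]]}}

```text
clock: 24.48
tcp_pos: [0.4445, 0.116, 0.183]
orientation: [0.002, 3.136, 0.004]
contact_force: [0.7, -0.0, -2.2]
grip_width: 0.0183
```

Call:
{"api": "send_rows", "payload": {"deltas": [[0, -0.01, -0.2, 0, 0, 0, 0], [0, -0.02, -0.42, 0, 0, 0, 0], [0, -0.03, -0.64, 0, 0, 0, 0], [0, -0.043, -0.832, 0, 0, 0, 0]]}}

```text
clock: 24.82
tcp_pos: [0.4485, -0.011, 0.1789]
orientation: [-0.001, -3.142, -0.0]
contact_force: [-0.1, 0.6, -1.6]
grip_width: 0.0182
```

Call:
{"api": "send_rows", "payload": {"deltas": [[0, -0.01, -0.24, 0, 0, 0, 0], [0, -0.02, -0.48, 0, 0, 0, 0], [0, -0.03, -0.7, 0, 0, 0, 0], [0, -0.043, -0.832, 0, 0, 0, 0], [0, -0.043, -0.832, 0, 0, 0, 0], [0, -0.043, -0.832, 0, 0, 0, 0]]}}

```text
clock: 25.32
tcp_pos: [0.4551, -0.1351, 0.1786]
orientation: [-0.006, -3.141, 0.0]
contact_force: [0.2, 0.9, -2.2]
grip_width: 0.0185
```

```bash
cat > tray.py <<'E'
from h import *
o=r.get_obs();print(o['clock'],np.round(o['tcp_pos'],4),o['grip_width'])
d=grab('wrist','w7_%.1f.png'%o['clock']);np.save('w.npy',d,allow_pickle=True)
hsv=cv2.cvtColor(d['pixels'],cv2.COLOR_RGB2HSV)
m=((hsv[...,2]>170)&(hsv[...,1]<50)).astype(np.uint8)
cs=cv2.findContours(m,cv2.RETR_EXTERNAL,cv2.CHAIN_APPROX_NONE)[0]
c=max(cs,key=cv2.contourArea)
P=np.array([ray(d,q,.004)[:2] for q in c[:,0]],np.float32);b=cv2.minAreaRect(P);print(b, cv2.boxPoints(b).round(3).tolist())
# dark-side check with top camera
d=grab('top','t7.png')
hsv=cv2.cvtColor(d['pixels'],cv2.COLOR_RGB2HSV);H,S,V=[hsv[...,i].astype(int) for i in range(3)]
m=((V>200)&(S<40)).astype(np.uint8);m[:195]=0;m[270:]=0;m[:,:290]=0;m[:,:]*=1;m[:,395:]=0
cs=cv2.findContours(m,cv2.RETR_EXTERNAL,cv2.CHAIN_APPROX_NONE)[0]
c=max(cs,key=cv2.contourArea);P=np.array([ray(d,q,.004)[:2] for q in c[:,0]],np.float32);print('top',cv2.minAreaRect(P))
from cone import cone
for x in cone(d,.004): print(x)
E
python3 tray.py
```

```text
25.3167 [ 0.4551 -0.1351  0.1786] 0.018500222854031162
((0.4522705078125, -0.13234709203243256), (0.10925336182117462, 0.1893349140882492), 5.97072696685791) [[0.3880000114440918, -0.04399999976158142], [0.40799999237060547, -0.23199999332427979], [0.515999972820282, -0.22100000083446503], [0.4970000088214874, -0.032999999821186066]]
top ((0.4504553973674774, -0.09601608663797379), (0.11597723513841629, 0.12011008709669113), 5.785662651062012)
(array([530., 170.]), array([47., 66.]), 2271.0, array([ 0.6263, -0.7638,  0.014 ]))
```

The tray hasn't moved: centre (0.452, -0.132). Placing cone 2 and fetching the lid.

Call:
{"api": "send_rows", "payload": {"deltas": [[0, 0, 0, 0.2, 0, 0, 0], [0, 0, 0, 0.42, 0, 0, 0], [0, 0, 0, 0.6, 0, 0, 0], [0, 0, 0, 0.76, 0, 0, 0], [0, 0, 0, 0.86, 0, 0, 0], [0, 0, 0, 0.9, 0, 0, 0], [0, 0, 0, 0.912, 0, 0, 0], [0, 0, 0, 0.912, 0, 0, 0], [0.5, 0, 0, 0.912, 0, 0, 0], [0.5, 0, 0, 0.912, 0, 0, 0], [0.5, 0, 0, 0.912, 0, 0, 0], [0.5, 0, 0, 0.912, 0, 0, 0], [0.5, 0, 0, 0.912, 0, 0, 0], [0.5, 0, 0, 0.75, 0, 0, 0], [0.5, 0, 0, 0.5, 0, 0, 0], [0.5, 0, 0, 0.2, 0, 0, 0], [0.5, 0, 0, 0, 0, 0, 0]]}}

```text
clock: 26.83
tcp_pos: [0.4555, -0.1345, 0.1811]
orientation: [0.002, 3.141, -0.001]
contact_force: [2.0, -0.3, 0.9]
grip_width: 0.0429
```

Call:
{"api": "send_rows", "payload": {"deltas": [[0.5, -0.2, 0.04, 0, 0, 0, 0], [0.6, -0.4, 0.08, 0, 0, 0, 0], [0.6, -0.543, 0.103, 0, 0, 0, 0]]}}

```text
clock: 27.08
tcp_pos: [0.5398, -0.1176, 0.1804]
orientation: [-0.001, 3.137, 0.001]
contact_force: [0.2, -0.2, 0.4]
grip_width: 0.0518
```

Call:
{"api": "send_rows", "payload": {"deltas": [[0.6, -0.2, 0.04, 0, 0, 0, 0], [0.6, -0.4, 0.08, 0, 0, 0, 0], [0.6, -0.543, 0.103, 0, 0, 0, 0], [0.6, -0.543, 0.103, 0, 0, 0, 0], [0.6, -0.543, 0.103, 0, 0, 0, 0], [0.6, -0.543, 0.103, 0, 0, 0, 0]]}}

```text
clock: 27.58
tcp_pos: [0.6173, -0.1039, 0.1784]
orientation: [-0.002, -3.14, 0.0]
contact_force: [-1.0, 0.6, -0.5]
grip_width: 0.0514
```

```bash
python3 knob.py .037
```

```text
27.5833 [ 0.6173 -0.1039  0.1784]
[463. 129.] 1835 [0.5671 0.0245 0.037 ]
[283. 194.] 811 [ 0.6148 -0.1039  0.037 ]
```

Call:
{"api": "send_rows", "payload": {"deltas": [[0.6, 0, 0, 0.2, 0, 0, 0], [0.6, 0, 0, 0.42, 0, 0, 0], [0.6, 0, 0, 0.62, 0, 0, 0], [0.6, 0, 0, 0.77, 0, 0, 0], [0.6, 0, 0, 0.88, 0, 0, 0], [0.6, 0, 0, 0.945, 0, 0, 0], [0.6, 0, 0, 0.955, 0, 0, 0], [0, 0, 0, 0.955, 0, 0, 0], [0, 0, 0, 0.955, 0, 0, 0], [0, 0, 0, 0.955, 0, 0, 0], [0, 0, 0, 0.955, 0, 0, 0], [0, 0, 0, 0.955, 0, 0, 0], [0, 0, 0, 0.955, 0, 0, 0], [0, 0, 0, 0.955, 0, 0, 0]]}}

```text
clock: 28.8
tcp_pos: [0.6194, -0.1037, 0.0372]
orientation: [0.001, 3.139, -0.0]
contact_force: [-1.4, 0.1, 6.7]
grip_width: 0.0236
```

Call:
{"api": "send_rows", "payload": {"deltas": [[0, 0, 0, -0.05, 0, 0, 0], [0, 0, 0, -0.2, 0, 0, 0], [0, 0, 0, -0.45, 0, 0, 0], [0, 0, 0, -0.7, 0, 0, 0], [0, 0, 0, -0.9, 0, 0, 0], [0, 0, 0, -0.955, 0, 0, 0], [0, 0, 0, -0.955, 0, 0, 0]]}}

```text
clock: 29.38
tcp_pos: [0.6202, -0.1036, 0.1824]
orientation: [0.001, 3.135, -0.0]
contact_force: [0.2, -0.1, -2.1]
grip_width: 0.0237
```

Call:
{"api": "send_rows", "payload": {"deltas": [[0, 0.07, 0.1, 0, 0, 0, 0], [0, 0.2, 0.27, 0, 0, 0, 0], [0, 0.35, 0.45, 0, 0, 0, 0], [0, 0.48, 0.62, 0, 0, 0, 0], [0, 0.571, 0.743, 0, 0, 0, 0]]}}

```text
clock: 29.8
tcp_pos: [0.5294, 0.0105, 0.1768]
orientation: [0.002, -3.137, -0.001]
contact_force: [-0.3, 0.0, -1.7]
grip_width: 0.0236
```

Call:
{"api": "send_rows", "payload": {"deltas": [[0, 0.15, 0.18, 0, 0, 0, 0], [0, 0.3, 0.36, 0, 0, 0, 0], [0, 0.43, 0.54, 0, 0, 0, 0], [0, 0.53, 0.68, 0, 0, 0, 0], [0, 0.571, 0.743, 0, 0, 0, 0], [0, 0.571, 0.743, 0, 0, 0, 0], [0, 0.571, 0.743, 0, 0, 0, 0], [0, 0.571, 0.743, 0, 0, 0, 0]]}}

```text
clock: 30.47
tcp_pos: [0.4472, 0.1187, 0.1781]
orientation: [-0.003, -3.141, 0.002]
contact_force: [0.3, -0.0, -1.6]
grip_width: 0.0238
```

Call:
{"api": "send_rows", "payload": {"deltas": [[0, 0, 0, 0.1, 0, 0, 0], [0, 0, 0, 0.22, 0, 0, 0], [0, 0, 0, 0.34, 0, 0, 0], [0, 0, 0, 0.43, 0, 0, 0], [0, 0, 0, 0.48, 0, 0, 0], [0, 0, 0, 0.5, 0, 0, 0], [0, 0, 0, 0.51, 0, 0, 0], [0, 0, 0, 0.515, 0, 0, 0], [0, 0, 0, 0.515, 0, 0, 0]]}}

```text
clock: 31.22
tcp_pos: [0.4479, 0.1197, 0.1021]
orientation: [0.002, 3.141, 0.001]
contact_force: [0.2, 0.2, -1.2]
grip_width: 0.0235
```

Call:
{"api": "send_rows", "payload": {"deltas": [[0.6, 0, 0, 0, 0, 0, 0], [0.6, 0, 0, 0, 0, 0, 0], [0.6, 0, 0, 0, 0, 0, 0], [0.6, 0, 0, 0, 0, 0, 0], [0.6, 0, 0, 0, 0, 0, 0], [0.6, 0, 0, -0.1, 0, 0, 0], [0.6, 0, 0, -0.3, 0, 0, 0], [0.6, 0, 0, -0.53, 0, 0, 0], [0.6, 0, 0, -0.53, 0, 0, 0]]}}

```text
clock: 31.97
tcp_pos: [0.4506, 0.1206, 0.1863]
orientation: [0.002, 3.133, 0.006]
contact_force: [1.6, -0.1, 0.4]
grip_width: 0.0509
```

Call:
{"api": "send_rows", "payload": {"deltas": [[0.6, 0, 0.25, 0, 0, 0, 0], [0.6, 0.0, 0.5, 0, 0, 0, 0], [0.6, 0.0, 0.75, 0, 0, 0, 0], [0.6, 0.0, 1, 0, 0, 0, 0], [0.6, 0.0, 1, 0, 0, 0, 0], [0.6, 0.0, 1, 0, 0, 0, 0], [0.6, 0.0, 1, 0, 0, 0, 0]]}}

```text
clock: 32.55
tcp_pos: [0.4473, 0.2691, 0.1808]
orientation: [-0.001, -3.141, 0.001]
contact_force: [0.1, -0.1, -0.8]
grip_width: 0.0512
```

```bash
python3 knob.py .1; python3 -c "
from h import *
grab('side','s8.png')"; python3 sidechk.py pics/s8.png
```

```text
32.55 [0.4473 0.2691 0.1808]
[404. 175.] 1102 [0.4166 0.3385 0.1   ]
[312. 206.] 1433 [0.4352 0.2864 0.1   ]
[ 35. 221.] 1352 [0.4441 0.1207 0.1   ]
[ 39. 313.] 353 [0.5079 0.1106 0.1   ]
pics/s8.png
   ([283.9, 166.4], [281, 162, 7, 10, 58])
   ([236.8, 174.3], [234, 170, 7, 10, 55])
   ([304.5, 189.3], [301, 185, 8, 10, 59])
   ([253.0, 197.7], [250, 193, 7, 11, 65])
```

Lid 2 is seated. Tub 3 next, at (0.435, 0.286).

Call:
{"api": "send_rows", "payload": {"deltas": [[0.6, 0.07, 0.115, 0.0, 0, 0, 0], [0.6, 0.07, 0.115, 0.2, 0, 0, 0], [0.6, 0.07, 0.115, 0.35, 0, 0, 0], [0.6, 0.07, 0.115, 0.47, 0, 0, 0], [0.6, 0.07, 0.115, 0.53, 0, 0, 0], [0.6, 0.07, 0.115, 0.55, 0, 0, 0], [0.6, 0.07, 0.115, 0.55, 0, 0, 0], [0, 0.07, 0.115, 0.55, 0, 0, 0], [0, 0.07, 0.115, 0.55, 0, 0, 0], [0, 0.07, 0.115, 0.55, 0, 0, 0], [0, 0.07, 0.115, 0.55, 0, 0, 0], [0, 0.07, 0.115, 0.55, 0, 0, 0], [0, 0.07, 0.115, 0.55, 0, 0, 0], [0, 0.07, 0.115, 0.55, 0, 0, 0]]}}

```text
clock: 33.82
tcp_pos: [0.4378, 0.2873, 0.1]
orientation: [0.002, 3.14, 0.002]
contact_force: [0.6, -0.8, 5.9]
grip_width: 0.0241
```

Call:
{"api": "send_rows", "payload": {"deltas": [[0, 0, 0, -0.03, 0, 0, 0], [0, 0, 0, -0.1, 0, 0, 0], [0, 0, 0, -0.25, 0, 0, 0], [0, 0, 0, -0.42, 0, 0, 0], [0, 0, 0, -0.53, 0, 0, 0], [0, 0, 0, -0.56, 0, 0, 0], [0, 0, 0, -0.56, 0, 0, 0]]}}

```text
clock: 34.4
tcp_pos: [0.4376, 0.2876, 0.1844]
orientation: [0.001, 3.139, 0.004]
contact_force: [0.0, 0.3, -1.7]
grip_width: 0.0239
```

Call:
{"api": "send_rows", "payload": {"deltas": [[0, -0.05, -0.1, 0, 0, 0, 0], [0, -0.13, -0.27, 0, 0, 0, 0], [0, -0.22, -0.47, 0, 0, 0, 0], [0, -0.32, -0.68, 0, 0, 0, 0], [0, -0.403, -0.87, 0, 0, 0, 0]]}}

```text
clock: 34.82
tcp_pos: [0.4971, 0.1543, 0.1814]
orientation: [-0.001, -3.14, 0.002]
contact_force: [0.6, -0.1, -1.3]
grip_width: 0.0237
```

Call:
{"api": "send_rows", "payload": {"deltas": [[0, -0.1, -0.2, 0, 0, 0, 0], [0, -0.2, -0.42, 0, 0, 0, 0], [0, -0.3, -0.65, 0, 0, 0, 0], [0, -0.403, -0.87, 0, 0, 0, 0]]}}

```text
clock: 35.15
tcp_pos: [0.557, 0.024, 0.1812]
orientation: [-0.001, -3.139, 0.001]
contact_force: [-0.1, 0.2, -2.1]
grip_width: 0.0233
```

Call:
{"api": "send_rows", "payload": {"deltas": [[0, -0.1, -0.2, 0, 0, 0, 0], [0, -0.2, -0.42, 0, 0, 0, 0], [0, -0.3, -0.62, 0, 0, 0, 0], [0, -0.37, -0.79, 0, 0, 0, 0], [0, -0.403, -0.87, 0, 0, 0, 0], [0, -0.403, -0.87, 0, 0, 0, 0], [0, -0.403, -0.87, 0, 0, 0, 0], [0, -0.403, -0.87, 0, 0, 0, 0]]}}

```text
clock: 35.82
tcp_pos: [0.6173, -0.1026, 0.1816]
orientation: [0.002, -3.14, -0.002]
contact_force: [0.5, -0.4, -0.5]
grip_width: 0.0236
```

Call:
{"api": "send_rows", "payload": {"deltas": [[0, 0, 0, 0.2, 0, 0, 0], [0, 0, 0, 0.42, 0, 0, 0], [0, 0, 0, 0.62, 0, 0, 0], [0, 0, 0, 0.77, 0, 0, 0], [0, 0, 0, 0.87, 0, 0, 0], [0, 0, 0, 0.93, 0, 0, 0], [0, 0, 0, 0.96, 0, 0, 0], [0, 0, 0, 0.96, 0, 0, 0], [0, 0, 0, 0.96, 0, 0, 0], [0.6, 0, 0, 0.96, 0, 0, 0], [0.6, 0, 0, 0.96, 0, 0, 0], [0.6, 0, 0, 0.96, 0, 0, 0], [0.6, 0, 0, 0.96, 0, 0, 0], [0.6, 0, 0, 0.96, 0, 0, 0], [0.6, 0, 0, 0.85, 0, 0, 0], [0.6, 0, 0, 0.6, 0, 0, 0], [0.6, 0, 0, 0.3, 0, 0, 0], [0.6, 0, 0, 0, 0, 0, 0]]}}

```text
clock: 37.32
tcp_pos: [0.6172, -0.1048, 0.177]
orientation: [-0.002, -3.14, 0.0]
contact_force: [0.4, 0.6, -0.6]
grip_width: 0.0513
```

Call:
{"api": "send_rows", "payload": {"deltas": [[0.6, 0.1, 0.2, 0, 0, 0, 0], [0.6, 0.2, 0.43, 0, 0, 0, 0], [0.6, 0.3, 0.65, 0, 0, 0, 0], [0.6, 0.403, 0.87, 0, 0, 0, 0]]}}

```text
clock: 37.65
tcp_pos: [0.557, 0.027, 0.1764]
orientation: [0.002, 3.141, 0.001]
contact_force: [0.7, 0.2, 0.3]
grip_width: 0.0511
```

Call:
{"api": "send_rows", "payload": {"deltas": [[0.6, 0.1, 0.2, 0, 0, 0, 0], [0.6, 0.2, 0.43, 0, 0, 0, 0], [0.6, 0.3, 0.65, 0, 0, 0, 0], [0.6, 0.403, 0.87, 0, 0, 0, 0]]}}

```text
clock: 37.98
tcp_pos: [0.4964, 0.1578, 0.1762]
orientation: [0.001, 3.141, 0.001]
contact_force: [0.8, -0.4, -0.5]
grip_width: 0.0514
```

Call:
{"api": "send_rows", "payload": {"deltas": [[0.6, 0.1, 0.2, 0, 0, 0, 0], [0.6, 0.2, 0.43, 0, 0, 0, 0], [0.6, 0.3, 0.65, 0, 0, 0, 0], [0.6, 0.403, 0.87, 0, 0, 0, 0], [0.6, 0.403, 0.87, 0, 0, 0, 0], [0.6, 0.403, 0.87, 0, 0, 0, 0]]}}

```text
clock: 38.48
tcp_pos: [0.4357, 0.2893, 0.176]
orientation: [0.007, -3.141, -0.001]
contact_force: [-0.5, -1.2, 0.7]
grip_width: 0.0509
```

```bash
python3 knob.py .03; python3 cone.py|head -5; cp pics/$(ls -t pics|head -1) pics/c9.png
```

```text
38.4833 [0.4357 0.2893 0.176 ]
[380. 175.] 982 [0.4196 0.3622 0.03  ]
[285. 193.] 2853 [0.434 0.291 0.03 ]
[  8. 244.] 558 [0.4766 0.0701 0.03  ]
[ 17. 330.] 318 [0.5573 0.0602 0.03  ]
top [0.43085606 0.29143679 0.064     ] rim [0.4334309  0.28893781 0.07      ]
```

View pics/c9.png

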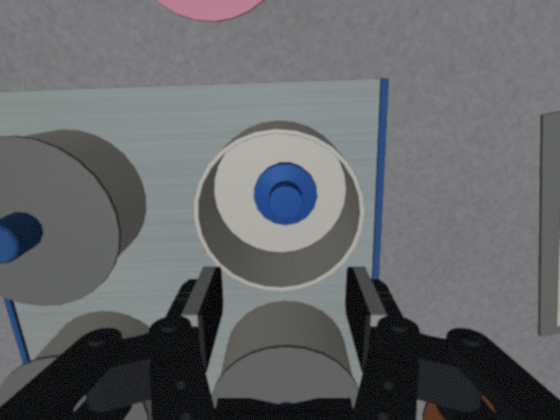

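Tub 3 holds the blue stopper, at (285,193), so it stays. Going back for the lid.

Call:
{"api": "send_rows", "payload": {"deltas": [[0.6, -0.1, -0.2, 0, 0, 0, 0], [0.6, -0.2, -0.43, 0, 0, 0, 0], [0.6, -0.3, -0.65, 0, 0, 0, 0], [0.6, -0.403, -0.87, 0, 0, 0, 0]]}}

```text
clock: 38.87
tcp_pos: [0.4981, 0.1528, 0.1761]
orientation: [0.005, 3.141, -0.001]
contact_force: [1.5, -0.2, -0.3]
grip_width: 0.0508
```

Call:
{"api": "send_rows", "payload": {"deltas": [[0.6, -0.1, -0.2, 0, 0, 0, 0], [0.6, -0.2, -0.43, 0, 0, 0, 0], [0.6, -0.3, -0.65, 0, 0, 0, 0], [0.6, -0.403, -0.87, 0, 0, 0, 0]]}}

```text
clock: 39.2
tcp_pos: [0.5579, 0.0217, 0.1762]
orientation: [0.006, 3.141, -0.001]
contact_force: [1.3, 0.6, -0.3]
grip_width: 0.0512
```

Call:
{"api": "send_rows", "payload": {"deltas": [[0.6, -0.1, -0.2, 0, 0, 0, 0], [0.6, -0.2, -0.43, 0, 0, 0, 0], [0.6, -0.3, -0.65, 0, 0, 0, 0], [0.6, -0.403, -0.87, 0, 0, 0, 0], [0.6, -0.403, -0.87, 0, 0, 0, 0], [0.6, -0.403, -0.87, 0, 0, 0, 0]]}}

```text
clock: 39.7
tcp_pos: [0.6175, -0.1102, 0.176]
orientation: [-0.013, -3.142, 0.003]
contact_force: [-0.7, 0.1, -0.9]
grip_width: 0.0511
```

```bash
python3 knob.py .037
```

```text
39.7 [ 0.6175 -0.1102  0.176 ]
[473. 128.] 1844 [0.5674 0.0239 0.037 ]
[292. 196.] 825 [ 0.6162 -0.1039  0.037 ]
```

Call:
{"api": "send_rows", "payload": {"deltas": [[0.6, 0, 0.04, 0.2, 0, 0, 0], [0.6, 0, 0.04, 0.42, 0, 0, 0], [0.6, 0, 0.04, 0.62, 0, 0, 0], [0.6, 0, 0.04, 0.77, 0, 0, 0], [0.6, 0, 0.04, 0.87, 0, 0, 0], [0.6, 0, 0.04, 0.92, 0, 0, 0], [0.6, 0, 0.04, 0.927, 0, 0, 0], [0, 0, 0.04, 0.927, 0, 0, 0], [0, 0, 0.04, 0.927, 0, 0, 0], [0, 0, 0.04, 0.927, 0, 0, 0], [0, 0, 0.04, 0.927, 0, 0, 0], [0, 0, 0.04, 0.927, 0, 0, 0], [0, 0, 0.04, 0.927, 0, 0, 0], [0, 0, 0.04, 0.927, 0, 0, 0]]}}

```text
clock: 40.92
tcp_pos: [0.6191, -0.0988, 0.0385]
orientation: [0.001, 3.139, 0.0]
contact_force: [-1.0, 0.5, 6.6]
grip_width: 0.0237
```

Call:
{"api": "send_rows", "payload": {"deltas": [[0, 0, 0, -0.05, 0, 0, 0], [0, 0, 0, -0.2, 0, 0, 0], [0, 0, 0, -0.45, 0, 0, 0], [0, 0, 0, -0.7, 0, 0, 0], [0, 0, 0, -0.9, 0, 0, 0], [0, 0, 0, -0.955, 0, 0, 0], [0, 0, 0, -0.955, 0, 0, 0]]}}

```text
clock: 41.5
tcp_pos: [0.6198, -0.0989, 0.1836]
orientation: [0.001, 3.136, 0.0]
contact_force: [0.0, -0.1, -1.4]
grip_width: 0.0237
```

Call:
{"api": "send_rows", "payload": {"deltas": [[0, 0.05, 0.1, 0, 0, 0, 0], [0, 0.13, 0.27, 0, 0, 0, 0], [0, 0.22, 0.47, 0, 0, 0, 0], [0, 0.32, 0.68, 0, 0, 0, 0], [0, 0.403, 0.868, 0, 0, 0, 0]]}}

```text
clock: 41.92
tcp_pos: [0.5551, 0.0333, 0.1781]
orientation: [-0.0, -3.138, 0.0]
contact_force: [1.2, 1.0, -1.2]
grip_width: 0.0236
```

Call:
{"api": "send_rows", "payload": {"deltas": [[0, 0.1, 0.2, 0, 0, 0, 0], [0, 0.2, 0.42, 0, 0, 0, 0], [0, 0.3, 0.65, 0, 0, 0, 0], [0, 0.403, 0.868, 0, 0, 0, 0]]}}

```text
clock: 42.25
tcp_pos: [0.4951, 0.1631, 0.1785]
orientation: [-0.001, -3.139, 0.002]
contact_force: [0.7, 0.5, -1.3]
grip_width: 0.0234
```

Call:
{"api": "send_rows", "payload": {"deltas": [[0, 0.1, 0.2, 0, 0, 0, 0], [0, 0.2, 0.42, 0, 0, 0, 0], [0, 0.3, 0.62, 0, 0, 0, 0], [0, 0.37, 0.79, 0, 0, 0, 0], [0, 0.403, 0.868, 0, 0, 0, 0], [0, 0.403, 0.868, 0, 0, 0, 0], [0, 0.403, 0.868, 0, 0, 0, 0], [0, 0.403, 0.868, 0, 0, 0, 0]]}}

```text
clock: 42.92
tcp_pos: [0.4373, 0.29, 0.1794]
orientation: [-0.004, -3.141, 0.003]
contact_force: [0.5, 0.1, -1.8]
grip_width: 0.0234
```

Call:
{"api": "send_rows", "payload": {"deltas": [[0, 0, -0.018, 0.1, 0, 0, 0], [0, 0, -0.018, 0.22, 0, 0, 0], [0, 0, -0.018, 0.34, 0, 0, 0], [0, 0, -0.018, 0.43, 0, 0, 0], [0, 0, -0.018, 0.48, 0, 0, 0], [0, 0, -0.018, 0.5, 0, 0, 0], [0, 0, -0.018, 0.51, 0, 0, 0], [0, 0, -0.018, 0.515, 0, 0, 0], [0, 0, -0.018, 0.515, 0, 0, 0]]}}

```text
clock: 43.67
tcp_pos: [0.4375, 0.2893, 0.1034]
orientation: [0.002, 3.141, 0.001]
contact_force: [-0.1, 0.7, -1.2]
grip_width: 0.0236
```

Call:
{"api": "send_rows", "payload": {"deltas": [[0.6, 0, 0, 0, 0, 0, 0], [0.6, 0, 0, 0, 0, 0, 0], [0.6, 0, 0, 0, 0, 0, 0], [0.6, 0, 0, 0, 0, 0, 0], [0.6, 0, 0, 0, 0, 0, 0], [0.6, 0, 0, -0.1, 0, 0, 0], [0.6, 0, 0, -0.3, 0, 0, 0], [0.6, 0, 0, -0.53, 0, 0, 0], [0.6, 0, 0, -0.53, 0, 0, 0]]}}

```text
clock: 44.42
tcp_pos: [0.44, 0.2913, 0.1881]
orientation: [0.002, 3.134, 0.01]
contact_force: [0.2, -0.1, 0.2]
grip_width: 0.0513
```

Call:
{"api": "send_rows", "payload": {"deltas": [[0.6, -0.25, 0, 0, 0, 0, 0], [0.6, -0.5, 0, 0, 0, 0, 0], [0.6, -0.75, 0, 0, 0, 0, 0], [0.6, -1, 0, 0, 0, 0, 0], [0.6, -1, 0, 0, 0, 0, 0], [0.6, -1, 0, 0, 0, 0, 0], [0.6, -1, 0, 0, 0, 0, 0]]}}

```text
clock: 45.0
tcp_pos: [0.5864, 0.2892, 0.1818]
orientation: [-0.001, -3.14, 0.001]
contact_force: [-0.5, 0.5, -0.3]
grip_width: 0.0513
```

```bash
python3 knob.py .1; python3 -c "
from h import *
grab('side','s10.png')"; python3 sidechk.py pics/s10.png
```

```text
45.0 [0.5864 0.2892 0.1818]
[387. 131.] 1384 [0.5303 0.3474 0.1   ]
[288. 241.] 1373 [0.5971 0.292  0.1   ]
[ 17. 257.] 1171 [0.6072 0.124  0.1   ]
[520. 292.] 932 [0.6322 0.4412 0.1   ]
pics/s10.png
   ([283.9, 166.4], [281, 162, 7, 10, 56])
   ([236.5, 173.7], [234, 169, 6, 10, 55])
   ([304.5, 189.5], [301, 185, 8, 10, 57])
   ([253.0, 197.6], [250, 193, 7, 11, 64])
```

Lid 3's knob moved only (-0.5, -0.5) px in the side view, which is about 3–4 mm sideways at the same height, so it is seated within the play. I'll check it by eye at the end. Tub 4 next.

Call:
{"api": "send_rows", "payload": {"deltas": [[0.6, -0.08, 0.019, 0.0, 0, 0, 0], [0.6, -0.08, 0.019, 0.2, 0, 0, 0], [0.6, -0.08, 0.019, 0.35, 0, 0, 0], [0.6, -0.08, 0.019, 0.47, 0, 0, 0], [0.6, -0.08, 0.019, 0.53, 0, 0, 0], [0.6, -0.08, 0.019, 0.545, 0, 0, 0], [0.6, -0.08, 0.019, 0.545, 0, 0, 0], [0, -0.08, 0.019, 0.545, 0, 0, 0], [0, -0.08, 0.019, 0.545, 0, 0, 0], [0, -0.08, 0.019, 0.545, 0, 0, 0], [0, -0.08, 0.019, 0.545, 0, 0, 0], [0, -0.08, 0.019, 0.545, 0, 0, 0], [0, -0.08, 0.019, 0.545, 0, 0, 0], [0, -0.08, 0.019, 0.545, 0, 0, 0]]}}

```text
clock: 46.27
tcp_pos: [0.5998, 0.2926, 0.1025]
orientation: [0.001, 3.139, 0.003]
contact_force: [-1.4, 0.1, 6.9]
grip_width: 0.0232
```

Call:
{"api": "send_rows", "payload": {"deltas": [[0, 0, 0, -0.03, 0, 0, 0], [0, 0, 0, -0.1, 0, 0, 0], [0, 0, 0, -0.25, 0, 0, 0], [0, 0, 0, -0.42, 0, 0, 0], [0, 0, 0, -0.53, 0, 0, 0], [0, 0, 0, -0.56, 0, 0, 0], [0, 0, 0, -0.56, 0, 0, 0]]}}

```text
clock: 46.85
tcp_pos: [0.5998, 0.2924, 0.1867]
orientation: [0.001, 3.139, 0.003]
contact_force: [0.8, 0.3, -1.0]
grip_width: 0.0236
```

Call:
{"api": "send_rows", "payload": {"deltas": [[0, -0.01, -0.1, 0, 0, 0, 0], [0, -0.01, -0.27, 0, 0, 0, 0], [0, -0.02, -0.47, 0, 0, 0, 0], [0, -0.03, -0.68, 0, 0, 0, 0], [0, -0.042, -0.88, 0, 0, 0, 0]]}}

```text
clock: 47.27
tcp_pos: [0.6038, 0.1568, 0.1827]
orientation: [-0.002, -3.138, 0.003]
contact_force: [0.7, -0.6, -1.7]
grip_width: 0.0233
```

Call:
{"api": "send_rows", "payload": {"deltas": [[0, -0.01, -0.22, 0, 0, 0, 0], [0, -0.02, -0.44, 0, 0, 0, 0], [0, -0.03, -0.66, 0, 0, 0, 0], [0, -0.042, -0.88, 0, 0, 0, 0]]}}

```text
clock: 47.6
tcp_pos: [0.6096, 0.025, 0.1829]
orientation: [-0.002, -3.138, 0.002]
contact_force: [1.6, 0.8, -1.2]
grip_width: 0.0232
```

Call:
{"api": "send_rows", "payload": {"deltas": [[0, -0.01, -0.22, 0, 0, 0, 0], [0, -0.02, -0.44, 0, 0, 0, 0], [0, -0.03, -0.63, 0, 0, 0, 0], [0, -0.04, -0.79, 0, 0, 0, 0], [0, -0.042, -0.88, 0, 0, 0, 0], [0, -0.042, -0.88, 0, 0, 0, 0], [0, -0.042, -0.88, 0, 0, 0, 0], [0, -0.042, -0.88, 0, 0, 0, 0]]}}

```text
clock: 48.27
tcp_pos: [0.6172, -0.102, 0.1838]
orientation: [0.002, -3.14, -0.002]
contact_force: [-0.2, 0.3, -1.4]
grip_width: 0.0235
```

Call:
{"api": "send_rows", "payload": {"deltas": [[0, 0, 0, 0.2, 0, 0, 0], [0, 0, 0, 0.42, 0, 0, 0], [0, 0, 0, 0.62, 0, 0, 0], [0, 0, 0, 0.77, 0, 0, 0], [0, 0, 0, 0.87, 0, 0, 0], [0, 0, 0, 0.93, 0, 0, 0], [0, 0, 0, 0.955, 0, 0, 0], [0, 0, 0, 0.955, 0, 0, 0], [0, 0, 0, 0.955, 0, 0, 0], [0.6, 0, 0, 0.955, 0, 0, 0], [0.6, 0, 0, 0.955, 0, 0, 0], [0.6, 0, 0, 0.955, 0, 0, 0], [0.6, 0, 0, 0.955, 0, 0, 0], [0.6, 0, 0, 0.955, 0, 0, 0], [0.6, 0, 0, 0.85, 0, 0, 0], [0.6, 0, 0, 0.6, 0, 0, 0], [0.6, 0, 0, 0.3, 0, 0, 0], [0.6, 0, 0, 0, 0, 0, 0]]}}

```text
clock: 49.77
tcp_pos: [0.6168, -0.104, 0.179]
orientation: [-0.001, -3.14, 0.0]
contact_force: [1.3, 0.9, -0.5]
grip_width: 0.0512
```

Call:
{"api": "send_rows", "payload": {"deltas": [[0.6, 0.01, 0.22, 0, 0, 0, 0], [0.6, 0.02, 0.44, 0, 0, 0, 0], [0.6, 0.03, 0.66, 0, 0, 0, 0], [0.6, 0.042, 0.88, 0, 0, 0, 0]]}}

```text
clock: 50.1
tcp_pos: [0.6113, 0.0294, 0.1786]
orientation: [0.002, 3.141, 0.001]
contact_force: [1.2, 0.5, -0.3]
grip_width: 0.0512
```

Call:
{"api": "send_rows", "payload": {"deltas": [[0.6, 0.01, 0.22, 0, 0, 0, 0], [0.6, 0.02, 0.44, 0, 0, 0, 0], [0.6, 0.03, 0.66, 0, 0, 0, 0], [0.6, 0.042, 0.88, 0, 0, 0, 0]]}}

```text
clock: 50.43
tcp_pos: [0.6049, 0.1616, 0.1782]
orientation: [0.001, 3.141, 0.0]
contact_force: [0.4, -0.1, 0.6]
grip_width: 0.051
```

Call:
{"api": "send_rows", "payload": {"deltas": [[0.6, 0.01, 0.22, 0, 0, 0, 0], [0.6, 0.02, 0.44, 0, 0, 0, 0], [0.6, 0.03, 0.66, 0, 0, 0, 0], [0.6, 0.042, 0.88, 0, 0, 0, 0], [0.6, 0.042, 0.88, 0, 0, 0, 0], [0.6, 0.042, 0.88, 0, 0, 0, 0], [0.6, 0.042, 0.88, 0, 0, 0, 0]]}}

```text
clock: 51.02
tcp_pos: [0.599, 0.2913, 0.1778]
orientation: [-0.001, -3.142, 0.001]
contact_force: [0.1, 0.7, 0.7]
grip_width: 0.0513
```

```bash
python3 knob.py .03; python3 cone.py|head -5; cp pics/$(ls -t pics|head -1) pics/c11.png
```

```text
51.0167 [0.599  0.2913 0.1778]
[386. 130.] 1452 [0.5502 0.3669 0.03  ]
[  9. 245.] 663 [0.6401 0.0708 0.03  ]
[525. 281.] 862 [0.674  0.4925 0.03  ]
(array([222., 385.]), array([29., 49.]), 889.5, array([0.7901, 0.2325, 0.019 ]))
(array([506., 267.]), array([111., 129.]), 11079.5, array([0.6664, 0.4812, 0.019 ]))
(array([280., 184.]), array([56., 57.]), 2522.5, array([0.5931, 0.2887, 0.019 ]))
top [0.59471914 0.29333682 0.064     ] rim [0.59731574 0.29081486 0.07      ]
```

View pics/c11.png

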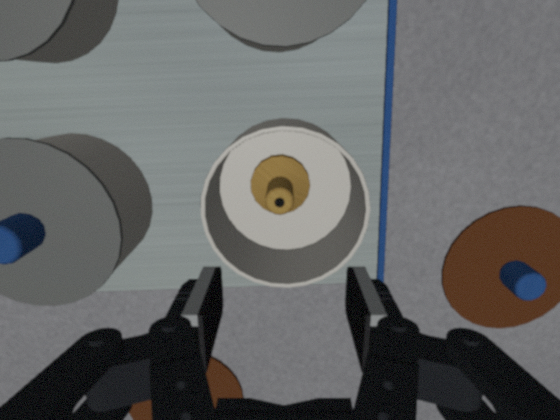

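Tub 4 holds the third cone, at (280,184), which is (0.593, 0.289).

Call:
{"api": "send_rows", "payload": {"deltas": [[0.5, 0.039, -0.017, 0.1, 0, 0, 0], [0.5, 0.039, -0.017, 0.3, 0, 0, 0], [0.5, 0.039, -0.017, 0.5, 0, 0, 0], [0.5, 0.039, -0.017, 0.68, 0, 0, 0], [0.5, 0.039, -0.017, 0.8, 0, 0, 0], [0.5, 0.039, -0.017, 0.88, 0, 0, 0], [0.5, 0.039, -0.017, 0.88, 0, 0, 0], [0, 0.039, -0.017, 0.88, 0, 0, 0], [0, 0.039, -0.017, 0.88, 0, 0, 0], [0, 0.039, -0.017, 0.88, 0, 0, 0], [0, 0.039, -0.017, 0.88, 0, 0, 0], [0, 0.039, -0.017, 0.88, 0, 0, 0], [0, 0.039, -0.017, 0.88, 0, 0, 0], [0, 0.039, -0.017, 0.88, 0, 0, 0], [0, 0.039, -0.017, 0.8, 0, 0, 0], [0, 0.039, -0.017, 0.6, 0, 0, 0], [0, 0.039, -0.017, 0.35, 0, 0, 0], [0, 0.039, -0.017, 0.1, 0, 0, 0], [0, 0.039, -0.017, 0, 0, 0, 0]]}}

```text
clock: 52.65
tcp_pos: [0.5952, 0.2905, 0.1842]
orientation: [0.001, 3.135, 0.006]
contact_force: [1.0, 0.2, -1.4]
grip_width: 0.0181
```

Call:
{"api": "send_rows", "payload": {"deltas": [[0, 0.06, -0.15, 0, 0, 0, 0], [0, 0.15, -0.37, 0, 0, 0, 0], [0, 0.24, -0.6, 0, 0, 0, 0], [0, 0.327, -0.808, 0, 0, 0, 0]]}}

```text
clock: 52.98
tcp_pos: [0.5428, 0.1668, 0.1786]
orientation: [0.001, 3.142, 0.0]
contact_force: [0.7, -0.8, -1.2]
grip_width: 0.0185
```

Call:
{"api": "send_rows", "payload": {"deltas": [[0, 0.08, -0.2, 0, 0, 0, 0], [0, 0.16, -0.4, 0, 0, 0, 0], [0, 0.24, -0.6, 0, 0, 0, 0], [0, 0.327, -0.808, 0, 0, 0, 0]]}}

```text
clock: 53.32
tcp_pos: [0.494, 0.0463, 0.1786]
orientation: [0.0, 3.141, 0.001]
contact_force: [0.1, -0.3, -1.5]
grip_width: 0.0181
```

Call:
{"api": "send_rows", "payload": {"deltas": [[0, 0.08, -0.2, 0, 0, 0, 0], [0, 0.16, -0.4, 0, 0, 0, 0], [0, 0.25, -0.62, 0, 0, 0, 0], [0, 0.327, -0.808, 0, 0, 0, 0], [0, 0.327, -0.808, 0, 0, 0, 0], [0, 0.327, -0.808, 0, 0, 0, 0]]}}

```text
clock: 53.82
tcp_pos: [0.4449, -0.0754, 0.1786]
orientation: [0.007, 3.141, 0.001]
contact_force: [0.8, 1.3, -2.0]
grip_width: 0.0187
```

```bash
python3 tray.py; ls -t pics|head -2; cp pics/$(ls -t pics|grep w7_|head -1) pics/c12.png
```

```text
53.8167 [ 0.4449 -0.0754  0.1786] 0.018654758525627025
((0.4522065818309784, -0.13227148354053497), (0.10964008420705795, 0.18945030868053436), 6.025485515594482) [[0.3880000114440918, -0.04399999976158142], [0.40799999237060547, -0.23199999332427979], [0.5170000195503235, -0.22100000083446503], [0.4970000088214874, -0.03200000151991844]]
top ((0.463856965303421, -0.22482019662857056), (0.11053039133548737, 0.016275864094495773), 1.0589758157730103)
(array([530., 170.]), array([47., 66.]), 2274.0, array([ 0.6263, -0.7637,  0.014 ]))
t7.png
w7_53.8.png
```

View pics/c12.png

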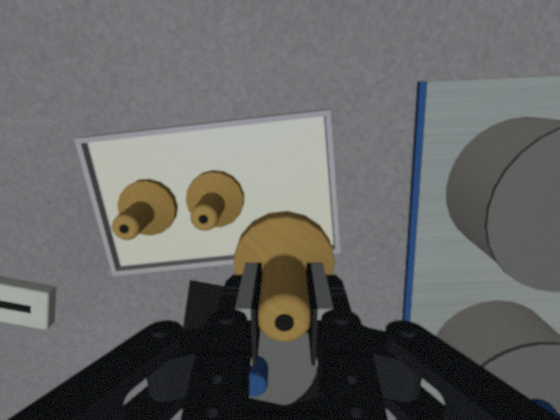

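The tray hasn't moved and both cones stand upright, at (147,207) and (214,199). Placing the third at the free end.

Call:
{"api": "send_rows", "payload": {"deltas": [[0, 0, 0, 0.2, 0, 0, 0], [0, 0, 0, 0.42, 0, 0, 0], [0, 0, 0, 0.6, 0, 0, 0], [0, 0, 0, 0.76, 0, 0, 0], [0, 0, 0, 0.86, 0, 0, 0], [0, 0, 0, 0.9, 0, 0, 0], [0, 0, 0, 0.912, 0, 0, 0], [0, 0, 0, 0.912, 0, 0, 0], [0.5, 0, 0, 0.912, 0, 0, 0], [0.5, 0, 0, 0.912, 0, 0, 0], [0.5, 0, 0, 0.912, 0, 0, 0], [0.5, 0, 0, 0.912, 0, 0, 0], [0.5, 0, 0, 0.912, 0, 0, 0], [0.5, 0, 0, 0.75, 0, 0, 0], [0.5, 0, 0, 0.5, 0, 0, 0], [0.5, 0, 0, 0.2, 0, 0, 0], [0.5, 0, 0, 0, 0, 0, 0]]}}

```text
clock: 55.33
tcp_pos: [0.4457, -0.0744, 0.1802]
orientation: [0.002, 3.141, -0.001]
contact_force: [0.9, 0.0, -0.2]
grip_width: 0.043
```

Call:
{"api": "send_rows", "payload": {"deltas": [[0.5, -0.2, -0.03, 0, 0, 0, 0], [0.6, -0.4, -0.06, 0, 0, 0, 0], [0.6, -0.573, -0.093, 0, 0, 0, 0]]}}

```text
clock: 55.58
tcp_pos: [0.5338, -0.0875, 0.1796]
orientation: [-0.001, 3.138, 0.002]
contact_force: [0.1, 0.6, 0.3]
grip_width: 0.051
```

Call:
{"api": "send_rows", "payload": {"deltas": [[0.6, -0.2, -0.03, 0, 0, 0, 0], [0.6, -0.4, -0.06, 0, 0, 0, 0], [0.6, -0.573, -0.093, 0, 0, 0, 0], [0.6, -0.573, -0.093, 0, 0, 0, 0], [0.6, -0.573, -0.093, 0, 0, 0, 0], [0.6, -0.573, -0.093, 0, 0, 0, 0]]}}

```text
clock: 56.08
tcp_pos: [0.6165, -0.1021, 0.1774]
orientation: [-0.002, -3.14, -0.0]
contact_force: [-1.0, 0.1, 0.3]
grip_width: 0.0514
```

```bash
python3 knob.py .037
```

```text
56.0833 [ 0.6165 -0.1021  0.1774]
[461. 131.] 1839 [0.567  0.0247 0.037 ]
[282. 198.] 818 [ 0.6165 -0.103   0.037 ]
```

Call:
{"api": "send_rows", "payload": {"deltas": [[0.6, -0.01, -0.005, 0.2, 0, 0, 0], [0.6, -0.01, -0.005, 0.42, 0, 0, 0], [0.6, -0.01, -0.005, 0.62, 0, 0, 0], [0.6, -0.01, -0.005, 0.77, 0, 0, 0], [0.6, -0.01, -0.005, 0.87, 0, 0, 0], [0.6, -0.01, -0.005, 0.92, 0, 0, 0], [0.6, -0.01, -0.005, 0.923, 0, 0, 0], [0, -0.01, -0.005, 0.923, 0, 0, 0], [0, -0.01, -0.005, 0.923, 0, 0, 0], [0, -0.01, -0.005, 0.923, 0, 0, 0], [0, -0.01, -0.005, 0.923, 0, 0, 0], [0, -0.01, -0.005, 0.923, 0, 0, 0], [0, -0.01, -0.005, 0.923, 0, 0, 0], [0, -0.01, -0.005, 0.923, 0, 0, 0]]}}

```text
clock: 57.3
tcp_pos: [0.6199, -0.1029, 0.0412]
orientation: [0.001, 3.139, 0.0]
contact_force: [-1.4, 0.4, 7.9]
grip_width: 0.0237
```

Call:
{"api": "send_rows", "payload": {"deltas": [[0, 0, 0, -0.05, 0, 0, 0], [0, 0, 0, -0.2, 0, 0, 0], [0, 0, 0, -0.45, 0, 0, 0], [0, 0, 0, -0.7, 0, 0, 0], [0, 0, 0, -0.9, 0, 0, 0], [0, 0, 0, -0.955, 0, 0, 0], [0, 0, 0, -0.955, 0, 0, 0]]}}

```text
clock: 57.88
tcp_pos: [0.6208, -0.1031, 0.1864]
orientation: [0.001, 3.135, -0.0]
contact_force: [-0.3, 0.5, -0.9]
grip_width: 0.0231
```

Call:
{"api": "send_rows", "payload": {"deltas": [[0, 0.01, 0.1, 0, 0, 0, 0], [0, 0.02, 0.27, 0, 0, 0, 0], [0, 0.03, 0.47, 0, 0, 0, 0], [0, 0.04, 0.68, 0, 0, 0, 0], [0, 0.043, 0.876, 0, 0, 0, 0]]}}

```text
clock: 58.3
tcp_pos: [0.611, 0.0303, 0.1808]
orientation: [-0.001, -3.138, 0.0]
contact_force: [-0.4, -0.5, -0.7]
grip_width: 0.0234
```

Call:
{"api": "send_rows", "payload": {"deltas": [[0, 0.01, 0.2, 0, 0, 0, 0], [0, 0.02, 0.42, 0, 0, 0, 0], [0, 0.03, 0.65, 0, 0, 0, 0], [0, 0.043, 0.876, 0, 0, 0, 0]]}}

```text
clock: 58.63
tcp_pos: [0.6048, 0.1615, 0.1808]
orientation: [-0.001, -3.139, 0.002]
contact_force: [1.1, -0.1, -1.9]
grip_width: 0.0234
```

Call:
{"api": "send_rows", "payload": {"deltas": [[0, 0.01, 0.2, 0, 0, 0, 0], [0, 0.02, 0.42, 0, 0, 0, 0], [0, 0.03, 0.62, 0, 0, 0, 0], [0, 0.04, 0.79, 0, 0, 0, 0], [0, 0.043, 0.876, 0, 0, 0, 0], [0, 0.043, 0.876, 0, 0, 0, 0], [0, 0.043, 0.876, 0, 0, 0, 0], [0, 0.043, 0.876, 0, 0, 0, 0]]}}

```text
clock: 59.3
tcp_pos: [0.6002, 0.2886, 0.1821]
orientation: [-0.005, -3.141, 0.003]
contact_force: [-0.4, -0.7, -1.7]
grip_width: 0.0233
```

Call:
{"api": "send_rows", "payload": {"deltas": [[0, 0, 0.018, 0.1, 0, 0, 0], [0, 0, 0.018, 0.22, 0, 0, 0], [0, 0, 0.018, 0.34, 0, 0, 0], [0, 0, 0.018, 0.43, 0, 0, 0], [0, 0, 0.018, 0.48, 0, 0, 0], [0, 0, 0.018, 0.5, 0, 0, 0], [0, 0, 0.018, 0.51, 0, 0, 0], [0, 0, 0.018, 0.515, 0, 0, 0], [0, 0, 0.018, 0.515, 0, 0, 0]]}}

```text
clock: 60.05
tcp_pos: [0.6006, 0.2942, 0.1063]
orientation: [0.001, 3.14, 0.001]
contact_force: [-0.0, 0.3, -1.4]
grip_width: 0.023
```

Call:
{"api": "send_rows", "payload": {"deltas": [[0.6, 0, 0, 0, 0, 0, 0], [0.6, 0, 0, 0, 0, 0, 0], [0.6, 0, 0, 0, 0, 0, 0], [0.6, 0, 0, 0, 0, 0, 0], [0.6, 0, 0, 0, 0, 0, 0], [0.6, 0, 0, -0.1, 0, 0, 0], [0.6, 0, 0, -0.3, 0, 0, 0], [0.6, 0, 0, -0.53, 0, 0, 0], [0.6, 0, 0, -0.53, 0, 0, 0]]}}

```text
clock: 60.8
tcp_pos: [0.6037, 0.2954, 0.1921]
orientation: [0.002, 3.132, 0.008]
contact_force: [1.6, 0.4, 0.1]
grip_width: 0.0511
```

Call:
{"api": "send_rows", "payload": {"deltas": [[0.6, 0.04, -0.2, 0, 0, 0, 0], [0.6, 0.08, -0.4, 0, 0, 0, 0], [0.6, 0.11, -0.6, 0, 0, 0, 0], [0.6, 0.12, -0.8, 0, 0, 0, 0], [0.6, 0.12, -1, 0, 0, 0, 0], [0.6, 0.12, -1, 0, 0, 0, 0]]}}

```text
clock: 61.3
tcp_pos: [0.5822, 0.1359, 0.1856]
orientation: [0.015, 3.141, -0.005]
contact_force: [0.1, -0.3, -0.0]
grip_width: 0.0511
```

Call:
{"api": "send_rows", "payload": {"deltas": [[0.6, 0.04, -0.2, 0, 0, 0, 0], [0.6, 0.08, -0.4, 0, 0, 0, 0], [0.6, 0.11, -0.6, 0, 0, 0, 0], [0.6, 0.12, -0.8, 0, 0, 0, 0], [0.6, 0.12, -1, 0, 0, 0, 0], [0.6, 0.12, -1, 0, 0, 0, 0]]}}

```text
clock: 61.8
tcp_pos: [0.5634, -0.0134, 0.1857]
orientation: [0.015, 3.14, -0.005]
contact_force: [-0.4, -1.9, -0.3]
grip_width: 0.051
```

Call:
{"api": "send_rows", "payload": {"deltas": [[0.6, 0, -0.2, 0, 0, 0, 0], [0.6, 0, -0.4, 0, 0, 0, 0], [0.6, 0, -0.6, 0, 0, 0, 0], [0.6, 0, -0.8, 0, 0, 0, 0], [0.6, 0, -1, 0, 0, 0, 0], [0.6, 0, -1, 0, 0, 0, 0]]}}

```text
clock: 62.3
tcp_pos: [0.5628, -0.1633, 0.1857]
orientation: [0.015, 3.14, -0.007]
contact_force: [0.4, -1.1, 0.9]
grip_width: 0.0514
```

Call:
{"api": "send_rows", "payload": {"deltas": [[0.6, 0, -0.2, 0, 0, 0, 0], [0.6, 0, -0.4, 0, 0, 0, 0], [0.6, 0, -0.6, 0, 0, 0, 0], [0.6, 0, -0.8, 0, 0, 0, 0], [0.6, 0, -1, 0, 0, 0, 0], [0.6, 0, -1, 0, 0, 0, 0]]}}

```text
clock: 62.8
tcp_pos: [0.5619, -0.3132, 0.1856]
orientation: [0.014, 3.141, -0.008]
contact_force: [-0.5, -0.9, 0.5]
grip_width: 0.0513
```

```bash
python3 - <<'E'
from h import *
o=r.get_obs();print(o['clock'],np.round(o['tcp_pos'],4))
d=grab('side','s13.png');t=grab('top','t13.png')
hsv=cv2.cvtColor(t['pixels'],cv2.COLOR_RGB2HSV);H,S,V=[hsv[...,i].astype(int) for i in range(3)]
n,l,st,c=cv2.connectedComponentsWithStats(((H>105)&(H<125)&(S>150)&(V>80)).astype(np.uint8))
for i in range(1,n):
    if 25<st[i,4]<150: print(c[i].round(1),st[i,4],ray(t,c[i],.1).round(4))
a=cv2.imread('pics/s13.png')[150:310,190:420];b=cv2.imread('pics/t13.png')[150:275,160:450]
cv2.imwrite('pics/c13.png',np.vstack([cv2.resize(a,(500,348)),cv2.resize(b,(500,215))]))
E
python3 sidechk.py pics/s13.png
```

```text
62.8 [ 0.5619 -0.3132  0.1856]
[304.  116.5] 115 [ 0.7985 -0.0361  0.1   ]
[233.1 118.2] 40 [0.8001 0.1818 0.1   ]
[140.4 165. ] 43 [0.6633 0.4675 0.1   ]
[254.2 179. ] 45 [0.6102 0.1212 0.1   ]
[197.5 183.9] 48 [0.6    0.2936 0.1   ]
[256.  232.9] 44 [0.4466 0.1192 0.1   ]
[199.7 237.1] 48 [0.4387 0.2888 0.1   ]
[222.1 295.9] 39 [0.2628 0.2242 0.1   ]
pics/s13.png
   ([283.6, 166.4], [281, 162, 7, 10, 56])
   ([236.5, 173.6], [234, 169, 7, 10, 54])
   ([304.3, 189.3], [301, 185, 8, 10, 59])
   ([253.0, 197.4], [250, 193, 7, 11, 61])
```

View pics/c13.png

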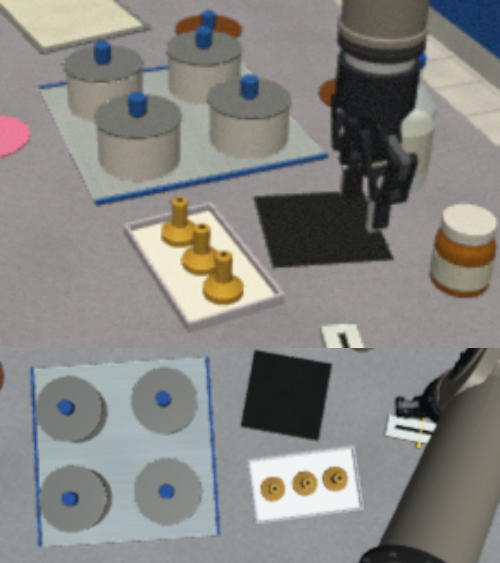

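All four lids are on, shifted less than 3 mm from the start and at the same height. Three cones stand upright in the tray. Now the dimmer: I'll turn the jaws across the track and hover over the grip.

Call:
{"api": "send_rows", "payload": {"deltas": [[0.6, 0.1, -0.2, 0, 0, 0, 0.04], [0.6, 0.193, -0.4, 0, 0, 0, 0.08], [0.6, 0.193, -0.6, 0, 0, 0, 0.12], [0.6, 0.193, -0.672, 0, 0, 0, 0.16], [0.6, 0.193, -0.672, 0, 0, 0, 0.2], [0.6, 0.193, -0.672, 0, 0, 0, 0.24], [0.6, 0.193, -0.672, 0, 0, 0, 0.28], [0.6, 0.193, -0.672, 0, 0, 0, 0.32], [0.6, 0.193, -0.672, 0, 0, 0, 0.36], [0.6, 0.193, -0.672, 0, 0, 0, 0.4], [0.6, 0.193, -0.672, 0, 0, 0, 0.44], [0.6, 0.193, -0.672, 0, 0, 0, 0.48], [0.6, 0.193, -0.672, 0, 0, 0, 0.52], [0.6, 0.193, -0.672, 0, 0, 0, 0.55], [0.6, 0.193, -0.672, 0, 0, 0, 0.571], [0.6, 0.193, -0.672, 0, 0, 0, 0.571], [0.6, 0.193, -0.672, 0, 0, 0, 0.571], [0.6, 0.193, -0.672, 0, 0, 0, 0.571]]}}

```text
clock: 64.4
tcp_pos: [0.5352, -0.4055, 0.1848]
orientation: [-2.452, -1.963, -0.001]
contact_force: [0.2, -0.3, 0.3]
grip_width: 0.0514
```

```bash
cat > dim.py <<'E'
from h import *
o=r.get_obs();Rt=R.from_rotvec(o['orientation']).as_matrix();print(o['clock'],np.round(o['tcp_pos'],4),Rt.round(3).tolist(),np.round(o['joints'],2))
d=grab('wrist','w14_%.1f.png'%o['clock']);np.save('w.npy',d,allow_pickle=True)
hsv=cv2.cvtColor(d['pixels'],cv2.COLOR_RGB2HSV);H,S,V=[hsv[...,i].astype(int) for i in range(3)]
n,l,st,c=cv2.connectedComponentsWithStats(((H>15)&(H<35)&(S>130)&(V>80)).astype(np.uint8))
for i in range(1,n):
    if st[i,4]>15: print('yel',c[i].round(),st[i],ray(d,c[i],.014).round(4))
n,l,st,c=cv2.connectedComponentsWithStats((V<45).astype(np.uint8))
for i in range(1,n):
    if st[i,4]>80: print('blk',c[i].round(),st[i],ray(d,c[i],.054).round(4))
E
python3 dim.py; cp pics/$(ls -t pics|head -1) pics/c14.png
```

```text
64.4 [ 0.5352 -0.4055  0.1848] [[0.219, 0.976, 0.0], [0.976, -0.219, 0.001], [0.001, -0.0, -1.0]] [-0.04  0.71  0.93  1.66 -0.62  1.1   0.85]
yel [250. 119.] [244 116  13   7  80] [ 0.5207 -0.3455  0.014 ]
yel [315. 119.] [309 116  13   7  80] [ 0.5705 -0.3568  0.014 ]
yel [283. 120.] [279 118   8   5  34] [ 0.5456 -0.3519  0.014 ]
blk [282.  84.] [279  55   8  62 401] [ 0.5513 -0.3264  0.054 ]
blk [283. 193.] [ 265  123   35  104 1442] [ 0.535 -0.399  0.054]
blk [282. 373.] [    0   268   560   152 34874] [ 0.4995 -0.5538  0.054 ]
```

View pics/c14.png

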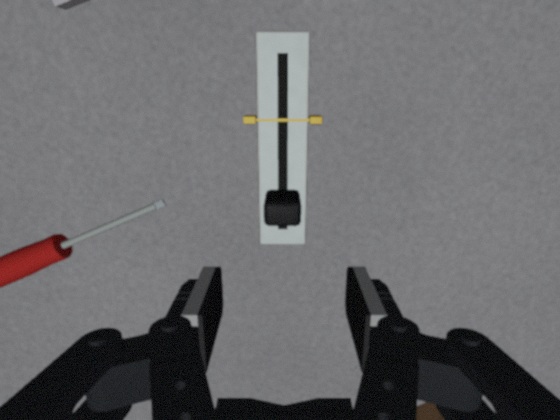

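The wrist view shows the yellow line at row 120, the grip spanning rows 190–227 and the jaws square to the track.

Run:
```python
from h import *
d=np.load('w.npy',allow_pickle=True).item();u=np.array([.219,.976]);m=np.array([.5456,-.3515])
print(d['pixels'][184:234:2,283].mean(1).round().tolist())
print(d['pixels'][210,258:308].mean(1).round().tolist())
for row,z in((190,.014),(227,.054),(225,.054),(195,.054),(198,.054)):
    p=ray(d,(282.5,row),z)[:2];print(row,z,p.round(4),'along',((p-m)@u).round(4),'perp',((p-m)@[u[1],-u[0]]).round(4))
print((np.array([.5352,-.4055])-m)@u,(np.array([.5352,-.4055])-m)@[u[1],-u[0]])
```

```text
[32.0, 29.0, 29.0, 7.0, 11.0, 14.0, 24.0, 13.0, 10.0, 20.0, 21.0, 34.0, 43.0, 41.0, 38.0, 43.0, 42.0, 31.0, 39.0, 37.0, 25.0, 29.0, 92.0, 166.0, 174.0]
[129.0, 146.0, 162.0, 172.0, 167.0, 135.0, 83.0, 44.0, 31.0, 38.0, 41.0, 42.0, 42.0, 45.0, 43.0, 49.0, 45.0, 48.0, 46.0, 41.0, 46.0, 37.0, 43.0, 44.0, 37.0, 41.0, 43.0, 44.0, 45.0, 42.0, 36.0, 42.0, 41.0, 41.0, 42.0, 39.0, 38.0, 35.0, 42.0, 31.0, 23.0, 26.0, 81.0, 137.0, 164.0, 173.0, 166.0, 147.0, 132.0, 125.0]
190 0.014 [ 0.5329 -0.4073] along -0.0572 perp -0.0001
227 0.054 [ 0.5292 -0.4246] along -0.0749 perp -0.0
225 0.054 [ 0.5295 -0.423 ] along -0.0733 perp -0.0
195 0.054 [ 0.5346 -0.4005] along -0.0502 perp 0.0
198 0.054 [ 0.5341 -0.4027] along -0.0525 perp 0.0
-0.05498160000000004 0.0016756000000000448
```

The grip's middle is 66.5 mm short of the line. Grip it and slide it.

Call:
{"api": "send_rows", "payload": {"deltas": [[0.6, -0.077, -0.01, 0.15, 0, 0, 0], [0.6, -0.077, -0.01, 0.35, 0, 0, 0], [0.6, -0.077, -0.01, 0.55, 0, 0, 0], [0.6, -0.077, -0.01, 0.72, 0, 0, 0], [0.6, -0.077, -0.01, 0.84, 0, 0, 0], [0.6, -0.077, -0.01, 0.9, 0, 0, 0], [0.6, -0.077, -0.01, 0.93, 0, 0, 0], [0.6, -0.077, -0.01, 0.93, 0, 0, 0], [0, -0.077, -0.01, 0.93, 0, 0, 0], [0, -0.077, -0.01, 0.93, 0, 0, 0], [0, -0.077, -0.01, 0.93, 0, 0, 0], [0, -0.077, -0.01, 0.93, 0, 0, 0], [0, -0.077, -0.01, 0.93, 0, 0, 0], [0, -0.077, -0.01, 0.93, 0, 0, 0], [0, -0.077, -0.01, 0.93, 0, 0, 0]], "squeeze": 25}}

```text
clock: 65.7
tcp_pos: [0.5311, -0.4182, 0.0471]
orientation: [2.454, 1.958, 0.001]
contact_force: [-0.8, 0.4, 6.5]
grip_width: 0.0273
```

Call:
{"api": "send_rows", "payload": {"deltas": [[0, 0.03, 0, 0, 0, 0, 0], [0, 0.08, 0, 0, 0, 0, 0], [0, 0.14, 0, 0, 0, 0, 0], [0, 0.2, 0, 0, 0, 0, 0], [0, 0.26, 0, 0, 0, 0, 0], [0, 0.32, 0, 0, 0, 0, 0], [0, 0.37, 0, 0, 0, 0, 0], [0, 0.41, 0, 0, 0, 0, 0], [0, 0.435, 0, 0, 0, 0, 0], [0, 0.443, 0, 0, 0, 0, 0], [0, 0.443, 0, 0, 0, 0, 0], [0, 0.443, 0, 0, 0, 0, 0]]}}

```text
clock: 66.7
tcp_pos: [0.546, -0.3527, 0.0471]
orientation: [2.454, 1.959, 0.002]
contact_force: [-0.7, 1.4, 11.1]
grip_width: 0.0273
```

Call:
{"api": "send_rows", "payload": {"deltas": [[0.6, 0, 0, 0, 0, 0, 0], [0.6, 0, 0, 0, 0, 0, 0], [0.6, 0, 0, 0, 0, 0, 0], [0.6, 0, 0, 0, 0, 0, 0], [0.6, 0, 0, 0, 0, 0, 0], [0.6, 0, 0, -0.15, 0, 0, 0], [0.6, 0, 0, -0.4, 0, 0, 0], [0.6, 0, 0, -0.65, 0, 0, 0], [0.6, 0, 0, -0.93, 0, 0, 0], [0.6, 0, 0, -0.93, 0, 0, 0], [0.6, 0, 0, -0.93, 0, 0, 0]]}}

```text
clock: 67.62
tcp_pos: [0.5464, -0.3538, 0.1876]
orientation: [2.452, 1.957, 0.003]
contact_force: [0.3, 0.4, -0.7]
grip_width: 0.0512
```

```bash
python3 dim.py
python3 - <<'E'
from h import *
d=np.load('w.npy',allow_pickle=True).item();u=np.array([.219,.976]);m=np.array([.5456,-.3515])
c=int(round(proj(d,(*m,.03))[0]));v=d['pixels'].astype(int).mean(2)
print('line',proj(d,(*m,.014)),'grip col',c)
for r0 in range(150,260,2): print(r0,int(v[r0,c]),int(v[r0,c+11]),((ray(d,(c,r0),.014)[:2]-m)@u).round(4),((ray(d,(c,r0),.054)[:2]-m)@u).round(4),sep=' ',end=' | ')
E
```

```text
67.6167 [ 0.5464 -0.3538  0.1876] [[0.222, 0.975, 0.004], [0.975, -0.222, -0.002], [-0.001, 0.005, -1.0]] [-0.15  0.67  0.95  1.72 -0.62  1.08  0.78]
yel [122.  13.] [  88    0   63   31 1221] [ 0.4608 -0.2008  0.014 ]
yel [251. 183.] [246 179  12   8  85] [ 0.5208 -0.3448  0.014 ]
yel [313. 183.] [307 178  12   9  86] [ 0.5706 -0.3562  0.014 ]
blk [282. 194.] [ 265  127   35  153 1634] [ 0.5462 -0.3493  0.054 ]
blk [282. 373.] [    0   268   560   152 34843] [ 0.5098 -0.5048  0.054 ]
line [282.16769321 183.7532563 ] grip col 282
150 28 178 0.0282 0.0346 | 152 25 177 0.0265 0.0332 | 154 31 177 0.0249 0.0318 | 156 30 175 0.0233 0.0304 | 158 34 175 0.0216 0.0289 | 160 28 176 0.02 0.0275 | 162 28 177 0.0183 0.0261 | 164 34 179 0.0167 0.0246 | 166 30 179 0.015 0.0232 | 168 32 180 0.0133 0.0217 | 170 26 159 0.0117 0.0203 | 172 13 47 0.01 0.0188 | 174 1 15 0.0083 0.0174 | 176 5 4 0.0066 0.0159 | 178 6 9 0.0049 0.0144 | 180 19 3 0.0032 0.0129 | 182 14 25 0.0015 0.0114 | 184 29 28 -0.0002 0.01 | 186 42 33 -0.0019 0.0085 | 188 46 43 -0.0037 0.007 | 190 47 39 -0.0054 0.0055 | 192 47 44 -0.0071
[... 251 characters left out ...]
-0.0099 | 212 27 178 -0.0248 -0.0114 | 214 24 176 -0.0266 -0.013 | 216 28 177 -0.0284 -0.0146 | 218 28 176 -0.0302 -0.0161 | 220 28 176 -0.0321 -0.0177 | 222 35 176 -0.0339 -0.0193 | 224 32 176 -0.0357 -0.0209 | 226 22 176 -0.0376 -0.0225 | 228 30 175 -0.0394 -0.0241 | 230 24 178 -0.0413 -0.0257 | 232 29 178 -0.0431 -0.0273 | 234 31 177 -0.045 -0.029 | 236 29 177 -0.0469 -0.0306 | 238 22 175 -0.0488 -0.0322 | 240 31 177 -0.0506 -0.0339 | 242 32 178 -0.0525 -0.0355 | 244 26 176 -0.0544 -0.0371 | 246 26 177 -0.0563 -0.0388 | 248 31 175 -0.0583 -0.0405 | 250 31 174 -0.0602 -0.0421 | 252 30 176 -0.0621 -0.0438 | 254 31 175 -0.064 -0.0455 | 256 31 174 -0.066 -0.0472 | 258 32 173 -0.0679 -0.0489 |
```

The dimmer grip's middle is within about 1 mm of the line. One last look before handing in.

```bash
python3 - <<'E'
from h import *
grab('side','s15.png');grab('top','t15.png')
a=cv2.imread('pics/s15.png')[150:350,190:420];b=cv2.imread('pics/t15.png')[150:275,160:450]
cv2.imwrite('pics/c15.png',np.vstack([cv2.resize(a,(440,383)),cv2.resize(b,(440,190))]))
E
python3 sidechk.py pics/s15.png
```

```text
pics/s15.png
   ([283.6, 166.4], [281, 162, 7, 10, 57])
   ([236.6, 173.5], [234, 169, 7, 10, 54])
   ([304.4, 189.3], [301, 185, 7, 10, 54])
   ([252.9, 197.7], [249, 193, 8, 11, 69])
```

View pics/c15.png

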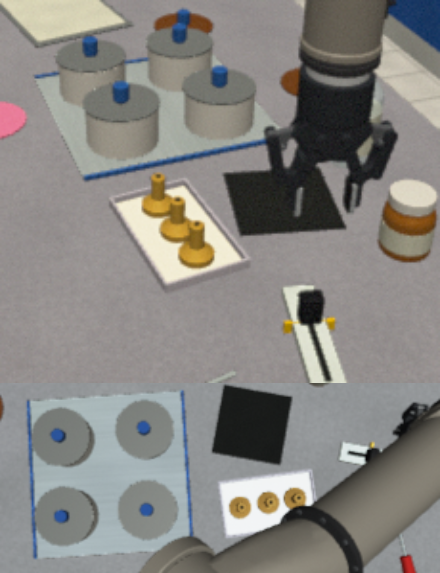

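The final view shows four closed tubs, three upright cones in the tray, the grip between the yellow flags and the gripper clear of everything. Handing in.

```bash
python3 -c "
from bench import r
print(r.hand_in())"
```

```text
the job is handed in; nothing more can be done
None
```

The job is done and handed in at about 68 s of the 210 s allowed. I opened the four tubs one at a time and put each lid back before opening the next. Three tubs held brass cones, and all three now stand upright in the lit tray. The blue stopper stayed in its tub.

**Last checks:**
- **Lids:** all four are on their own tubs at about the starting height. They sit up to about 3 mm sideways from where they started, which is within the 5 mm play.
- **Tray and cones:** the tray had not moved when last measured, before the third cone went in. The last pictures show all three cones standing in it.
- **Dimmer:** I slid the grip to the yellow line. Its middle is within about 1 mm of the line by one edge measurement and 2 mm by another.
- **Bystanders:** I never touched the bottle, the jar, the screwdriver or the look-alike lids.

**One thing went less well:** putting the first lid back briefly pressed it down with about 39 N (43 N in all at the wrist) because I had gripped its knob higher the second time. A check straight after showed it seated as at the start. The other three lids went on with almost no force.

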